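Set up the hand-rest bridge over a circuit board

TASK

Set up the hand rest over the round circuit board for soldering: stand the loose riser on the bench beside the board, directly opposite the riser already standing there and about as far from the board, with the two saddles in line. Then lay the rest bar across both risers, rubber pad up, fully down in both saddles, so it spans the board with its middle about over the board's centre and both ends reaching past the risers. Set things down rather than dropping them, leave the board and the standing riser where they are, and do not disturb the jar, pliers or tape roll.

Things in the scene. Friction and masses are not known exactly. Their poses are not given: they have to be found in the camera images.
- board: Round green circuit board, 110 mm diameter, up to 19 mm high with its components, lying loose on the bench. Origin: centre of its underside; z up.
- riser_a: The riser already standing beside the board, on its left (loose, 0.45 kg), same shape as riser_b: black foot, blue column, 82 mm high. Origin: centre of the foot's underside; z up, x along the saddle, pointing away from the board's centre (within 4 degrees), y across. The board's centre lies 80 to 86 mm from it.
- riser_b: Loose riser to be placed, 0.35-0.6 kg, upright, right of the board, before or behind the long black block. Black foot 32 (x) x 66 (y) x 10 mm; blue column 24 (x) x 46 mm (y), flat-sided up to 74 mm: grip across y there. On top a U saddle open along x: floor at 60 mm, 35 mm wide, cheeks flaring up to 82 mm height (48 mm over the tips). Symmetric under a half turn. Origin: centre of the foot's underside; z up.
- bar: Rest bar 200 (x) x 30 (y) x 20 mm high, 0.17-0.29 kg: aluminium, 12 mm, with a black rubber pad 150 x 30 x 8 mm on top. Lies flat, pad up, nearer the robot than the board. Grip it across its 30 mm width at the middle. Origin: centre of its flat underside; x along it, z up through the pad. Seated, its underside is 60 mm above the bench, 40 mm clear of the board.
- riser_a_saddle (a point): Centre of the saddle floor of the standing riser, 60 mm above its foot's underside; axes as the riser's.
- riser_b_saddle (a point): Centre of the saddle floor of the loose riser, 60 mm above its foot's underside; axes as the riser's.
- jar: Off-white flux jar with lid, 54 mm diameter, 80 mm high; bystander, loose, before or behind the long black block. Origin: centre of its underside.
- pliers: Red-handled pliers, 150 x 44 x 11 mm, lying behind the board; bystander, loose. Origin: centre of its underside.
- tape: Roll of blue tape, 60 mm diameter, 18 mm high, lying flat right of the board; bystander, loose. Origin: centre of its underside.

How it is judged:
By the outcome, as a careful person would: the job done as asked, in the order asked, and still so for the second after the job is handed in, with the robot touching nothing.
It also fails if it takes over 64 s, if anything falls off the work surface, if the arm or the gripper's body presses on something with over 40 N, if the wrist force passes 120 N, or if a joint passes its speed limit or range.

ROBOT

A 6-joint arm with a two-finger parallel gripper is mounted at the origin on a cart in front of the work surface, level with it; the furniture and walls round the work are solid. World frame = base frame: x ahead of the robot, y to its left, z up, the work surface at z = 0. Lengths are in m, angles in rad, forces in N, time in s.
With the tool pointing down it reaches from about 0.275 to 0.825 m from the base axis. Payload 5.2 kg.
Tool frame: the origin (TCP) lies at the very end of the fingers, on their centre line; the grasp point (between the pads) lies robot.grasp_offset behind it (robot.grasp_offset is the distance from the TCP to the grasp point, in m); z points along the fingers, y is the direction in which the jaws open and shut (so a half turn about z gives the same grasp; the last joint's range is limited). The gripper opens to 93 mm and grips with 3 to 60 N. Pads are 15 mm wide; open, the fingers measure 128 mm over their backs; the gripper's body (75 mm by 188 mm) begins 65 mm behind the grasp point.
Start: joints at [0.928, 0.259, 1.535, -0, 1.348, -0.203], TCP at [0.234, 0.498, 0.195] pointing down, gripper open.
Joint ranges: [-3.14, 3.14], [-0.91, 2.08], [0.19, 2.58], [-1.22, 4.36], [0.22, 2.71], [-3.12, 3.12]. Speed limits (rad/s): [2.57, 2.57, 3.14, 3.14, 3.14, 3.14].

INTERFACE

Orientations are given as a rotation vector (axis times angle).
In Python, from plant import robot, imaging gives the robot as it stands. The module is installed in compiled form; this text tells all that it offers.
- The arm moves only by the tool drive_tool, never from a script. Its argument "motion" is a list of rows, each an object of numbers: "x", "y", "z": the shift along the tool's x, y, z in cm; "wx", "wy", "wz": the turn, a rotation vector about the tool's x, y, z in rad; "jaw": the closure in counts, from 0 (fully open) to 255 (shut). In form: [{"x": .., "y": .., "z": .., "wx": .., "wy": .., "wz": .., "jaw": ..}, ...]. A call has exactly 10 rows; each row is the pose to reach, as a shift and turn from the pose commanded when the call began, along the tool's axes at that moment; what a row does not reach only later rows make up. A row lasts 1/10 s, in which the tool goes at most 50 mm and 8.59 degrees, less where a joint would pass 70% of its speed; a pose out of reach is approached as far as the arm can. A call with a gripper value outside its range is refused whole. The fingers move at their own pace and stop on an object; "squeeze" is the grip in N (left out, the last holds). Time passes only in rows, so rows that repeat a pose let the fingers close, or fill a call up. It gives the time, the measured TCP pose, the force and the opening at its end, in the units of the state.
- robot.state(): the state, without advancing time (a new reading comes with each control period).
- imaging.snapshot(name): name is "scene" or "top" or "wrist"; returns a dict with "img" (384x512x3 uint8, red, green, blue), "z_map" (384x512 float32, m along the optical axis (not along the pixel's ray), 0 where there is no reading), "camera_matrix" (3x3 intrinsics, pixels), "distortion" ([k1, k2, p1, p2, k3] as OpenCV has them; the pictures are not rectified), "extrinsics" (4x4, takes a point from world to camera coordinates); the wrist camera has in their place "tool_from_camera" (4x4, takes a point from camera to tool coordinates, whose origin is the TCP and whose axes are the flange's). Camera axes: x right, y up, looking along -z (the intrinsics and any distortion apply to the point x, -y, -z); pixel columns grow to the right and rows downward; lengths in m; the calibration is good to about 2 mm. A picture is of the moment at which its call begins: read the wrist's pose just before it.
- robot.finish_job(): hands the job in, once; it reports no verdict.
Trained networks look in the newest picture that a camera, given by its name, has taken for a name from the list of things; names that differ only in an ending like _2 or _b are one class to them, and where a whole thing is asked for, a point or a joint stands for the part that bears it (a point fixed in the world has none). Each returns a list of dicts, best first, with "confidence" (0 to 1); they miss things now and then, are a little off and sometimes report something else, mostly with a low value. They report only what shows in the picture. A call takes as long as a camera call.
- imaging.spot_in(camera, name): "centre" ([column, row] as shares, 0 to 1, of the picture: columns of its width, rows of its height, amid what is visible of it).
- imaging.outline_of(camera, name): "region" (384x512 bool, what is visible of it) and "centre" ([column, row] as shares, 0 to 1, of the picture: columns of its width, rows of its height, amid what is visible of it).
The state is a dict: "t": time; "joint_pos": joint angles; "dq": joint speeds; "joint_efforts": joint torques, N m; "tool_pos": TCP position; "tcp_rot": TCP orientation; "ft_force": force on the tool from outside, world axes, zero at the start; "torque": the same for the moment, N m; "gripper_width": finger opening in m.
Only numpy, scipy, OpenCV 4.12 (cv2) and the standard library are available. Lean on these libraries where they do the work, as an engineer would, in place of code of your own. Each camera call takes 0.05 s, during which the arm holds its last target.

## Working session

There is one attempt and no reset: what is moved stays moved. The work goes in short steps, Python scripts to look and compute and a tool call to move; the robot and the scene stay as the last step left them, time stands still between calls to the robot, and variables do not carry over. Pictures are saved under pics/ and viewed, and the job is handed in when it is done.

Besides the shell and the picture viewer there is one more tool, called after "Call:" by a JSON object that holds its "fn" and its "kwargs", one argument or row to a line. drive_tool: Moves the arm, as the interface text tells. Its arguments: {"type":"object","properties":{"motion":{"type":"array"},"squeeze":{"type":"number"}},"required":["motion"]}

```bash
mkdir -p pics
cat > h.py <<'E'
import numpy as np, cv2
from scipy.spatial.transform import Rotation as R
from plant import robot, imaging
def save(s,n): cv2.imwrite('pics/'+n+'.png', s['img'][:,:,::-1])
def world(s, px, py, T=None, z=None):
    """pixels->world using z_map"""
    px=np.atleast_1d(px).astype(float);py=np.atleast_1d(py).astype(float)
    n=cv2.undistortPoints(np.stack([px,py],1)[:,None],np.array(s['camera_matrix'],float),np.array(s['distortion'],float))[:,0]
    d=s['z_map'][py.astype(int),px.astype(int)] if z is None else z
    c=np.stack([n[:,0]*d,-n[:,1]*d,-d,np.ones_like(d)],1)
    M=np.linalg.inv(s['extrinsics']) if T is None else T
    return (c@M.T)[:,:3]
def cloud(s,T=None):
    v,u=np.mgrid[0:384,0:512]
    w=world(s,u.ravel(),v.ravel(),T)
    w=w.reshape(384,512,3); w[s['z_map']==0]=np.nan
    return w
def toolT():
    st=robot.state(); T=np.eye(4);T[:3,:3]=R.from_rotvec(st['tcp_rot']).as_matrix();T[:3,3]=st['tool_pos'];return T
E
python3 - <<'E'
from h import *
print(robot.state(), robot.grasp_offset)
for n in ['scene','top']:
    s=imaging.snapshot(n); save(s,n+'0')
    c=cloud(s)
    np.savez(n+'0.npz',c=c,img=s['img'])
    for k in ['board','riser_a','riser_b','bar','jar','pliers','tape']:
        for o in imaging.outline_of(n,k)[:3]:
            if o['confidence']<.3: continue
            m=o['region'];p=c[m];p=p[~np.isnan(p[:,0])]
            print(n,k,round(o['confidence'],2),np.round(np.array(o['centre'])*[512,384]),m.sum(),np.round(np.median(p,0),3),np.round(np.percentile(p,2,axis=0),3),np.round(np.percentile(p,98,axis=0),3))
E
```

```text
{'t': 0.0, 'joint_pos': array([ 9.28176101e-01,  2.59314667e-01,  1.53606765e+00, -3.19537386e-05,
        1.34800286e+00, -2.02824093e-01]), 'dq': array([-8.95467567e-04,  1.21017764e-03,  4.30980780e-04,  1.13318536e-03,
       -2.33811654e-05,  6.37819206e-04]), 'joint_efforts': array([ 1.88413314e-04, -4.37314045e+01, -2.83996189e+01,  7.17476173e-02,
        4.14995954e-02, -9.34533705e-05]), 'tool_pos': array([0.23380809, 0.49718047, 0.19403919]), 'tcp_rot': array([-6.85110756e-01, -3.06525358e+00,  2.58733702e-03]), 'ft_force': array([ 0.08631941, -0.19684545, -0.54513967]), 'torque': array([-0.00935384,  0.0177799 ,  0.00972071]), 'gripper_width': 0.09309157610484493} 0.0188
scene board 0.77 [233. 206.] 965 [0.584 0.051 0.007] [0.537 0.006 0.005] [0.636 0.106 0.017]
scene riser_a 0.75 [217. 183.] 698 [0.599 0.128 0.036] [0.574 0.118 0.002] [0.63  0.153 0.079]
scene riser_a 0.74 [356. 231.] 426 [ 0.621 -0.235  0.058] [ 0.614 -0.261  0.033] [ 0.639 -0.216  0.08 ]
scene riser_b 0.75 [217. 183.] 698 [0.599 0.128 0.036] [0.574 0.118 0.002] [0.63  0.153 0.079]
scene riser_b 0.74 [3
[... 657 characters left out ...]
.64  0.109 0.017]
top riser_a 0.76 [167. 167.] 595 [0.606 0.133 0.053] [ 0.579  0.119 -0.   ] [0.637 0.16  0.082]
top riser_a 0.66 [341. 148.] 549 [ 0.627 -0.235  0.057] [ 0.617 -0.266  0.006] [ 0.645 -0.205  0.081]
top riser_b 0.76 [167. 167.] 595 [0.606 0.133 0.053] [ 0.579  0.119 -0.   ] [0.637 0.16  0.082]
top riser_b 0.66 [341. 148.] 549 [ 0.627 -0.235  0.057] [ 0.617 -0.266  0.006] [ 0.645 -0.205  0.081]
top bar 0.78 [196. 240.] 1198 [0.442 0.075 0.018] [ 0.428 -0.014  0.009] [0.456 0.173 0.022]
top pliers 0.88 [221. 116.] 711 [0.716 0.015 0.009] [ 0.693 -0.047 -0.001] [0.737 0.092 0.014]
top tape 0.78 [294. 145.] 505 [ 0.639 -0.135  0.017] [ 0.611 -0.164  0.002] [ 0.667 -0.109  0.021]
```

View upscaled.

Run:
```python
import cv2
for n in ['scene0','top0']:
    i=cv2.imread(f'pics/{n}.png'); i=i[80:350,100:460] if n!='top0' else i[60:300,110:430]
    cv2.imwrite(f'pics/{n}b.png',cv2.resize(i,None,fx=2.2 if n!='top0' else 2.4,fy=2.2 if n!='top0' else 2.4,interpolation=cv2.INTER_CUBIC))
```

```text
(no output)
```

View pics/scene0b.png

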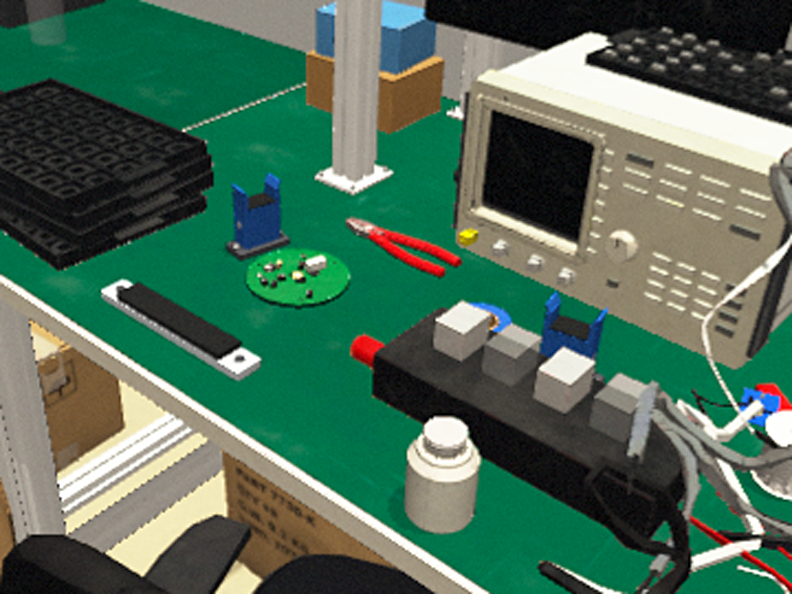

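View pics/top0b.png

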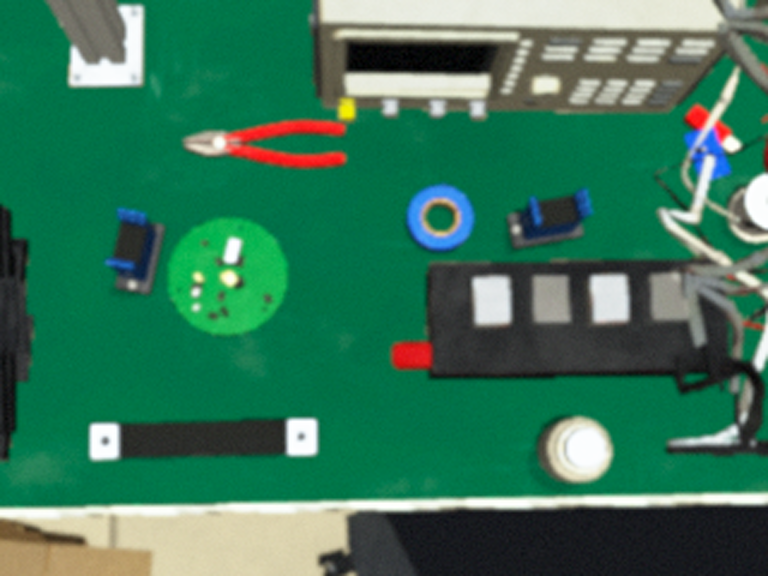

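```bash
cat >> h.py <<'E'
def rect(p):
    (cx,cy),(w,h),a=cv2.minAreaRect((p[:,:2]*1000).astype(np.float32))
    if w<h: w,h,a=h,w,a+90
    a=(a+90)%180-90
    return np.round([cx,cy,w,h,a],1)  # long axis angle deg
E
python3 - <<'E'
from h import *
for n in ['scene','top']:
    c=np.load(n+'0.npz')['c']
    def sel(x0,x1,y0,y1,z0,z1):
        m=(c[...,0]>x0)&(c[...,0]<x1)&(c[...,1]>y0)&(c[...,1]<y1)&(c[...,2]>z0)&(c[...,2]<z1)
        return c[m]
    for nm,b in [('a',(.55,.66,.1,.18)),('b',(.59,.665,-.29,-.18))]:
        for z in [(.067,.09),(.05,.09),(.004,.02)]:
            p=sel(*b,*z); print(n,nm,z,len(p),rect(p), np.round(p.mean(0),4))
        p=sel(*b,.055,.066); print('floor',len(p),np.round(p.mean(0),4))
    p=sel(.41,.48,-.05,.2,.008,.03); print('bar',rect(p),np.round(p.mean(0),4))
    p=sel(.41,.48,-.05,.2,.016,.03); print('pad',rect(p),np.round(p.mean(0),4))
    p=sel(.5,.65,-.02,.115,.003,.03);print('board',rect(p),np.round(p.mean(0),4),cv2.minEnclosingCircle((p[:,:2]*1000).astype(np.float32)))
    p=sel(.45,.6,-.34,-.1,.02,.12);print('block',rect(p),np.round(p[:,2].max(),4),np.percentile(p[:,2],[50,90,99]),p.min(0),p.max(0))
    p=sel(.6,.9,-.34,-.0,.03,.5);p=p[p[:,0]>.67];print('scope',p.min(0),p.max(0))
    p=sel(.0,1.,-.02,.25,.03,.5);print('other tall',p.min(0),p.max(0))
    p=sel(.3,1.,-.02,.4,-.003,.003);print('bench',p.mean(0),p[:,0].min())
c=np.load('top0.npz')['c'];img=np.load('top0.npz')['img'].astype(int)
g=(img[...,1]>120)&(img[...,0]<70)
m=g&(c[...,0]>.5)&(c[...,0]<.66)&(c[...,1]>-.02)&(c[...,1]<.13)
p=c[m];print(len(p),cv2.minEnclosingCircle((p[:,:2]*1000).astype(np.float32)),p.mean(0))
E
```

```text
scene a (0.067, 0.09) 81 [606.6 134.3  48.5  26.8  -7.3] [0.6084 0.1342 0.0748]
scene a (0.05, 0.09) 247 [606.6 135.8  48.5  27.2 -11.9] [0.606  0.1327 0.0636]
scene a (0.004, 0.02) 237 [599.  126.   75.9  60.1  -7.6] [0.595  0.1244 0.0099]
floor 118 [0.6056 0.1333 0.0598]
scene b (0.067, 0.09) 98 [ 629.8 -237.4   48.3   26.2  -80.1] [ 0.6263 -0.2356  0.0753]
scene b (0.05, 0.09) 356 [ 629.1 -237.5   48.3   28.3  -80.3] [ 0.6255 -0.2378  0.0628]
scene b (0.004, 0.02) 16 [ 645.8 -262.8    9.2    8.9    9.8] [ 0.6452 -0.2632  0.009 ]
floor 201 [ 0.6266 -0.2379  0.0593]
bar [439.   76.3 201.4  33.3 -89.9] [0.4357 0.0649 0.0165]
pad [439.2  76.3 151.2  32.7 -89.8] [0.4374 0.0719 0.0192]
board [ 5.750e+02  4.770e+01  1.479e+02  1.350e+02 -2.000e-01] [0.5834 0.0532 0.0076] ((574.7123413085938, 47.981651306152344), 94.5671615600586)
block [ 535.5 -223.   241.7  115.3   86.3] 0.0895 [0.05224278 0.08191396 0.08360458] [ 0.47015894 -0.33999999  0.0200175 ] [ 0.58908889 -0.10020202  0.08953996]
scope [ 0.7204245  -0.33997897  0.03003897] [ 0.89997735 -0.0245475   0.23055903]
other tall [ 0.0614
[... 753 characters left out ...]
0.0791 0.0172]
pad [442.8  84.4 184.6  29.6  89. ] [0.4423 0.079  0.0192]
board [5.749e+02 4.720e+01 1.498e+02 1.337e+02 1.000e-01] [0.5847 0.0554 0.007 ] ((576.5442504882812, 47.740692138671875), 97.39373016357422)
block [ 521.3 -220.1  240.   140.5   89.3] 0.0897 [0.05210388 0.08200863 0.08473231] [ 0.45075636 -0.33983218  0.02003155] [ 0.59146596 -0.10000529  0.08973252]
scope [ 0.72421317 -0.3399084   0.03000499] [ 0.88632754 -0.02426074  0.23297733]
other tall [0.44305098 0.12187613 0.03004332] [0.8335196  0.24999942 0.35954641]
bench [0.66991609 0.17834373 0.00078554] 0.3761275113302066
1987 ((574.2075805664062, 48.516780853271484), 77.32389831542969) [0.58375542 0.05582781 0.00603823]
```

```bash
cat >> h.py <<'E'
def plan(x,y,z,yaw):
    """tool-frame shift (cm) and rotvec to reach TCP world pos with tool down, tool-y at yaw deg"""
    T=toolT(); a=np.deg2rad(yaw); Y=np.array([np.cos(a),np.sin(a),0]);Z=np.array([0,0,-1.]);X=np.cross(Y,Z)
    Rt=np.stack([X,Y,Z],1)
    d=T[:3,:3].T@(np.array([x,y,z])-T[:3,3])*100
    w=R.from_matrix(T[:3,:3].T@Rt).as_rotvec()
    return np.round(d,2),np.round(w,3)
def yaw(): 
    T=toolT(); return np.rad2deg(np.arctan2(T[1,1],T[0,1]))
E
python3 - <<'E'
from h import *
print(yaw())
s=imaging.snapshot('wrist');print(s['tool_from_camera'],s['camera_matrix'])
for yw in (90,99,-12,-50,10): print(yw,plan(.56,.08,.26,yw))
E
```

```text
64.80261872327208
[[-1.51409115e-03  9.58534000e-01  2.84974171e-01  7.85298999e-02]
 [ 9.99998850e-01  1.42657025e-03  5.14689874e-04  2.79526124e-04]
 [ 8.68120703e-05  2.84974622e-01 -9.58535058e-01 -1.90926415e-01]
 [ 0.00000000e+00  0.00000000e+00  0.00000000e+00  1.00000000e+00]] [[282.52736605   0.         258.82477102]
 [  0.         282.52736605 195.67327985]
 [  0.           0.           1.        ]]
90 (array([-47.27, -23.92,  -6.51]), array([ 0.  ,  0.  , -0.44]))
99 (array([-47.27, -23.92,  -6.51]), array([ 0.   ,  0.   , -0.597]))
-12 (array([-47.27, -23.92,  -6.51]), array([ 0.  , -0.  ,  1.34]))
-50 (array([-47.27, -23.92,  -6.51]), array([ 0.   , -0.   ,  2.004]))
10 (array([-47.27, -23.92,  -6.51]), array([ 0.   , -0.   ,  0.956]))
```

Call:
{"fn": "drive_tool", "kwargs": {
  "motion": [
    {"x": -2, "y": -1.2, "z": -0.5, "wz": 0.05},
    {"x": -5, "y": -3, "z": -1.5, "wz": 0.13},
    {"x": -8.5, "y": -5.2, "z": -2.5, "wz": 0.23},
    {"x": -12.3, "y": -7.4, "z": -3.5, "wz": 0.33},
    {"x": -16.2, "y": -9.8, "z": -4.5, "wz": 0.44},
    {"x": -20.1, "y": -12.2, "z": -5.5, "wz": 0.55},
    {"x": -24, "y": -14.6, "z": -6.6, "wz": 0.66},
    {"x": -28, "y": -17, "z": -6.6, "wz": 0.77},
    {"x": -32, "y": -19.4, "z": -6.6, "wz": 0.88},
    {"x": -36, "y": -21.8, "z": -6.6, "wz": 0.99}
  ]
}}

```text
schema error: expected keys x, y, z, wx, wy, wz, jaw
```

Run:
```python
from h import *
print(robot.state()['tool_pos'],yaw(),plan(.55,.02,.26,-12))
```

```text
[0.23416895 0.49769101 0.19489148] 64.80028158868441 (array([-48.92, -29.78,  -6.51]), array([ 0.  , -0.  ,  1.34]))
```

Call:
{"fn": "drive_tool", "kwargs": {
  "motion": [
    {"x": -2, "y": -1.2, "z": -0.5, "wx": 0, "wy": 0, "wz": 0.05, "jaw": 0},
    {"x": -5, "y": -3, "z": -1.5, "wx": 0, "wy": 0, "wz": 0.13, "jaw": 0},
    {"x": -8.5, "y": -5.2, "z": -2.5, "wx": 0, "wy": 0, "wz": 0.23, "jaw": 0},
    {"x": -12.3, "y": -7.4, "z": -3.5, "wx": 0, "wy": 0, "wz": 0.33, "jaw": 0},
    {"x": -16.2, "y": -9.8, "z": -4.5, "wx": 0, "wy": 0, "wz": 0.44, "jaw": 0},
    {"x": -20.1, "y": -12.2, "z": -5.5, "wx": 0, "wy": 0, "wz": 0.55, "jaw": 0},
    {"x": -24, "y": -14.6, "z": -6.6, "wx": 0, "wy": 0, "wz": 0.66, "jaw": 0},
    {"x": -28, "y": -17, "z": -6.6, "wx": 0, "wy": 0, "wz": 0.77, "jaw": 0},
    {"x": -32, "y": -19.4, "z": -6.6, "wx": 0, "wy": 0, "wz": 0.88, "jaw": 0},
    {"x": -36, "y": -21.8, "z": -6.6, "wx": 0, "wy": 0, "wz": 0.99, "jaw": 0}
  ]
}}

```text
t: 1.85
tool_pos: [0.4679, 0.1454, 0.2612]
tcp_rot: [2.065, 2.367, 0.001]
ft_force: [0.2, -0.0, 0.3]
gripper_width: 0.093
```

Run:
```python
from h import *
print(robot.state()['tool_pos'],yaw(),plan(.55,.02,.26,-12))
```

```text
[0.46790293 0.14542573 0.26124469] 7.8150557058640695 (array([-13.54,   6.43,   0.13]), array([ 0.001, -0.   ,  0.346]))
```

Call:
{"fn": "drive_tool", "kwargs": {
  "motion": [
    {"x": -3, "y": 1.5, "z": 0, "wx": 0, "wy": 0, "wz": 0.09, "jaw": 0},
    {"x": -6, "y": 3, "z": 0, "wx": 0, "wy": 0, "wz": 0.18, "jaw": 0},
    {"x": -9, "y": 4.5, "z": 0, "wx": 0, "wy": 0, "wz": 0.26, "jaw": 0},
    {"x": -11.5, "y": 5.6, "z": 0, "wx": 0, "wy": 0, "wz": 0.32, "jaw": 0},
    {"x": -13, "y": 6.2, "z": 0, "wx": 0, "wy": 0, "wz": 0.346, "jaw": 0},
    {"x": -13.5, "y": 6.4, "z": 0, "wx": 0, "wy": 0, "wz": 0.346, "jaw": 0},
    {"x": -13.5, "y": 6.4, "z": 0, "wx": 0, "wy": 0, "wz": 0.346, "jaw": 0},
    {"x": -13.5, "y": 6.4, "z": 0, "wx": 0, "wy": 0, "wz": 0.346, "jaw": 0},
    {"x": -13.5, "y": 6.4, "z": 0, "wx": 0, "wy": 0, "wz": 0.346, "jaw": 0},
    {"x": -13.5, "y": 6.4, "z": 0, "wx": 0, "wy": 0, "wz": 0.346, "jaw": 0}
  ]
}}

```text
t: 2.85
tool_pos: [0.5491, 0.0235, 0.2611]
tcp_rot: [2.435, 1.984, 0.0]
ft_force: [-0.6, 0.9, -0.0]
gripper_width: 0.0926
```

```bash
cat >> h.py <<'E'
def wsnap(name):
    T=toolT(); s=imaging.snapshot('wrist'); save(s,name); c=cloud(s,T@s['tool_from_camera']); np.savez(name+'.npz',c=c,img=s['img'],z=s['z_map']); return s,c
def sel(c,x0,x1,y0,y1,z0,z1):
    m=(c[...,0]>x0)&(c[...,0]<x1)&(c[...,1]>y0)&(c[...,1]<y1)&(c[...,2]>z0)&(c[...,2]<z1)
    return c[m]
E
python3 - <<'E'
from h import *
print(robot.state()['tool_pos'],yaw())
s,c=wsnap('w1'); cv2.imwrite('pics/w1b.png',cv2.resize(s['img'][:,:,::-1],None,fx=1.5,fy=1.5))
for nm,b in [('a',(.55,.66,.1,.18)),('b',(.595,.665,-.29,-.19))]:
    for z in [(.067,.09),(.05,.09)]:
        p=sel(c,*b,*z); print(nm,z,len(p),rect(p), np.round(p.mean(0),4))
    p=sel(c,*b,.055,.064); print('floor',len(p),np.round(p.mean(0),4))
p=sel(c,.41,.48,-.05,.2,.008,.03); print('bar',rect(p),np.round(p.mean(0),4))
img=s['img'].astype(int)
for k in ['board','tape','pliers','bar','riser_b']:
  for o in imaging.outline_of('wrist',k)[:3]:
    m=o['region'];p=c[m];p=p[~np.isnan(p[:,0])];p=p[p[:,2]>.002]
    print(k,round(o['confidence'],2),len(p),np.round(np.array(o['centre'])*[512,384]),rect(p),np.round(p.mean(0),4),np.round(cv2.minEnclosingCircle((p[:,:2]*1000).astype(np.float32))[0],1),np.round(cv2.minEnclosingCircle((p[:,:2]*1000).astype(np.float32))[1],1))
p=sel(c,.5,.7,.0,.2,-.01,.003);print('bench',p[:,2].mean())
E
```

```text
[0.54905025 0.02346402 0.261136  ] -11.65119017413178
a (0.067, 0.09) 276 [610.  135.9  49.6  24.2 -12.4] [0.6126 0.1348 0.0794]
a (0.05, 0.09) 860 [610.  135.9  49.6  24.3 -12.4] [0.6111 0.1351 0.0666]
floor 543 [0.6105 0.136  0.061 ]
b (0.067, 0.09) 160 [ 635.5 -257.4   24.1    7.8    5.7] [ 0.6353 -0.2565  0.0766]
b (0.05, 0.09) 203 [ 634.9 -256.5   25.1    9.8    5.7] [ 0.6344 -0.2563  0.0737]
floor 28 [ 0.6291 -0.2557  0.0614]
bar [442.5  77.4 198.9  31.3 -89.4] [0.4438 0.0842 0.0188]
board 0.65 3926 [282. 137.] [589.9  56.8 109.1 106.8  -6.8] [0.5898 0.0575 0.0091] [589.4  56. ] 55.4
tape 0.75 548 [325. 247.] [624.9 -79.2 206.4  44.1 -84.1] [ 0.6266 -0.1335  0.02  ] [618.3 -79.9] 103.8
pliers 0.55 1343 [361. 142.] [713.9  22.6 146.7  43.9 -89. ] [0.7147 0.0234 0.0104] [710.8  22.1] 73.9
bar 0.98 2838 [184. 135.] [439.5  77.3 204.5  38.4 -89.8] [0.4438 0.0849 0.018 ] [438.7  77.3] 102.4
riser_b 0.87 1214 [287.  83.] [609.7 136.   65.   32.  -11.8] [0.6073 0.1339 0.0507] [609.6 135.5] 35.3
riser_b 0.62 414 [333. 290.] [ 630.5 -232.7   56.6   33.1  -81.8] [ 0.6315 -0.2327  0.0414] [ 631.3 -232. ] 30.5
bench 0.002298448714076332
```

View pics/w1b.png

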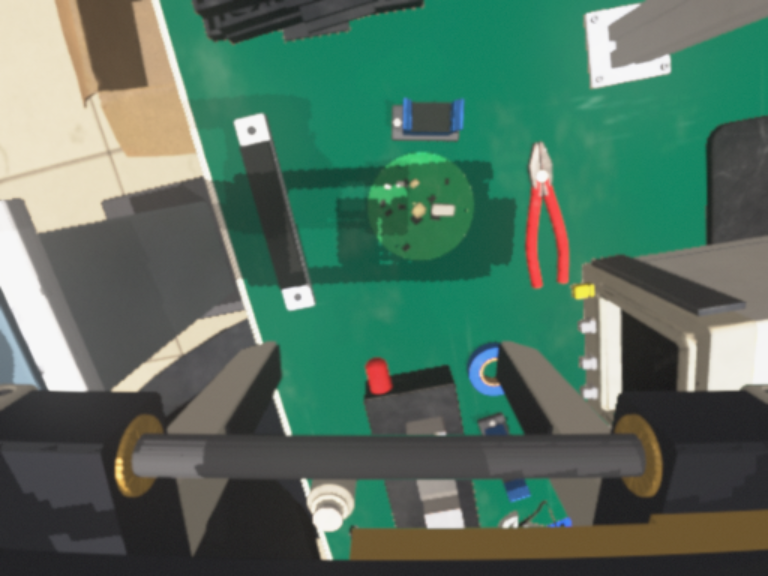

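Run:
```python
from h import *
print(plan(.632,-.237,.2,98.5))
```

```text
(array([-23.74,  13.37,   6.09]), array([ 0.   ,  0.   , -1.924]))
```

Call:
{"fn": "drive_tool", "kwargs": {
  "motion": [
    {"x": -1, "y": 0.6, "z": 0, "wx": 0, "wy": 0, "wz": -0.08, "jaw": 0},
    {"x": -3, "y": 1.7, "z": 0, "wx": 0, "wy": 0, "wz": -0.2, "jaw": 0},
    {"x": -5.5, "y": 3.1, "z": 0.5, "wx": 0, "wy": 0, "wz": -0.34, "jaw": 0},
    {"x": -8, "y": 4.5, "z": 1, "wx": 0, "wy": 0, "wz": -0.48, "jaw": 0},
    {"x": -10.5, "y": 5.9, "z": 1.5, "wx": 0, "wy": 0, "wz": -0.62, "jaw": 0},
    {"x": -13, "y": 7.3, "z": 2, "wx": 0, "wy": 0, "wz": -0.76, "jaw": 0},
    {"x": -15.5, "y": 8.7, "z": 3, "wx": 0, "wy": 0, "wz": -0.9, "jaw": 0},
    {"x": -18, "y": 10.1, "z": 4, "wx": 0, "wy": 0, "wz": -1.04, "jaw": 0},
    {"x": -20.5, "y": 11.5, "z": 5, "wx": 0, "wy": 0, "wz": -1.18, "jaw": 0},
    {"x": -22, "y": 12.4, "z": 5.6, "wx": 0, "wy": 0, "wz": -1.32, "jaw": 0}
  ]
}}

```text
t: 4.15
tool_pos: [0.6259, -0.2203, 0.2034]
tcp_rot: [-0.703, -3.061, 0.0]
ft_force: [0.5, 0.1, -0.7]
gripper_width: 0.0928
```

Run:
```python
from h import *
print(robot.state()['joint_pos'].round(3),plan(.632,-.237,.2,98.5))
```

```text
[-0.506  0.461  1.218 -0.     1.463 -1.625] (array([-1.28, -1.24,  0.34]), array([ 0.   , -0.001, -0.6  ]))
```

Run:
```python
from h import *
for n in ['scene0','top0']:
    c=np.load(n+'.npz')['c']
    for z in np.arange(.03,.26,.03):
        p=sel(c,.66,.95,-.30,-.14,z,z+.03)
        if len(p)>5: print(n,round(z,2),len(p),np.percentile(p[:,0],[0,2,10,50]).round(3))
    p=sel(c,.66,.95,-.34,-.03,.05,.3); print('top z',np.percentile(p[:,2],[90,99,100]))
```

```text
scene0 0.03 851 [0.723 0.726 0.733 0.737]
scene0 0.06 880 [0.721 0.723 0.732 0.737]
scene0 0.09 997 [0.721 0.723 0.729 0.737]
scene0 0.12 927 [0.729 0.732 0.734 0.738]
scene0 0.15 974 [0.727 0.73  0.732 0.737]
scene0 0.18 2657 [0.729 0.732 0.736 0.755]
scene0 0.21 1833 [0.817 0.819 0.824 0.871]
top z [0.22346219 0.22835287 0.24714752]
top0 0.03 256 [0.728 0.729 0.734 0.739]
top0 0.06 473 [0.725 0.726 0.734 0.741]
top0 0.09 570 [0.724 0.725 0.73  0.739]
top0 0.12 361 [0.732 0.734 0.736 0.74 ]
top0 0.15 386 [0.732 0.733 0.734 0.737]
top0 0.18 4638 [0.731 0.736 0.741 0.78 ]
top0 0.21 2159 [0.752 0.821 0.828 0.847]
top z [0.2229491  0.22818585 0.23297733]
```

Call:
{"fn": "drive_tool", "kwargs": {
  "motion": [
    {"x": -0.2, "y": -0.2, "z": 0, "wx": 0, "wy": 0, "wz": 0.1, "jaw": 0},
    {"x": -0.5, "y": -0.5, "z": 0.1, "wx": 0, "wy": 0, "wz": 0.24, "jaw": 0},
    {"x": -0.8, "y": -0.8, "z": 0.3, "wx": 0, "wy": 0, "wz": 0.38, "jaw": 0},
    {"x": -1.1, "y": -1.1, "z": 0.3, "wx": 0, "wy": 0, "wz": 0.52, "jaw": 0},
    {"x": -1.28, "y": -1.24, "z": 0.3, "wx": 0, "wy": 0, "wz": 0.66, "jaw": 0},
    {"x": -1.28, "y": -1.24, "z": 0.3, "wx": 0, "wy": 0, "wz": 0.8, "jaw": 0},
    {"x": -1.28, "y": -1.24, "z": 0.3, "wx": 0, "wy": 0, "wz": 0.94, "jaw": 0},
    {"x": -1.28, "y": -1.24, "z": 0.3, "wx": 0, "wy": 0, "wz": 1.08, "jaw": 0},
    {"x": -1.28, "y": -1.24, "z": 0.3, "wx": 0, "wy": 0, "wz": 1.22, "jaw": 0},
    {"x": -1.28, "y": -1.24, "z": 0.3, "wx": 0, "wy": 0, "wz": 1.36, "jaw": 0}
  ]
}}

```text
t: 5.15
tool_pos: [0.632, -0.235, 0.2016]
tcp_rot: [-2.482, -1.926, 0.0]
ft_force: [-0.5, -0.5, -0.6]
gripper_width: 0.093
```

Call:
{"fn": "drive_tool", "kwargs": {
  "motion": [
    {"x": 0, "y": 0, "z": 0, "wx": 0, "wy": 0, "wz": 0.14, "jaw": 0},
    {"x": 0, "y": 0, "z": 0, "wx": 0, "wy": 0, "wz": 0.28, "jaw": 0},
    {"x": 0, "y": 0, "z": 0, "wx": 0, "wy": 0, "wz": 0.42, "jaw": 0},
    {"x": 0, "y": 0, "z": 0, "wx": 0, "wy": 0, "wz": 0.56, "jaw": 0},
    {"x": 0, "y": 0, "z": 0, "wx": 0, "wy": 0, "wz": 0.7, "jaw": 0},
    {"x": 0, "y": 0, "z": 0, "wx": 0, "wy": 0, "wz": 0.84, "jaw": 0},
    {"x": 0, "y": 0, "z": 0, "wx": 0, "wy": 0, "wz": 0.98, "jaw": 0},
    {"x": 0, "y": 0, "z": 0, "wx": 0, "wy": 0, "wz": 1.1, "jaw": 0},
    {"x": 0, "y": 0, "z": 0, "wx": 0, "wy": 0, "wz": 1.16, "jaw": 0},
    {"x": 0, "y": 0, "z": 0, "wx": 0, "wy": 0, "wz": 1.18, "jaw": 0}
  ]
}}

```text
t: 6.15
tool_pos: [0.632, -0.2349, 0.2017]
tcp_rot: [-3.133, -0.227, 0.0]
ft_force: [0.2, 0.3, -0.8]
gripper_width: 0.093
```

Run:
```python
from h import *
print(robot.state()['tool_pos'],yaw(),robot.state()['joint_pos'].round(2))
s,c=wsnap('w2'); cv2.imwrite('pics/w2b.png',cv2.resize(s['img'][:,:,::-1],None,fx=1.5,fy=1.5))
for z in [(.070,.09),(.05,.09)]:
    p=sel(c,.60,.67,-.29,-.19,*z); print(z,len(p),rect(p), np.round(p.mean(0),4))
p=sel(c,.6,.67,-.29,-.19,.055,.065); print('floor',len(p),rect(p),np.round(p.mean(0),4))
for o in imaging.outline_of('wrist','riser_b')[:3]:
    m=o['region'];p=c[m];p=p[~np.isnan(p[:,0])];p=p[p[:,2]>.004]
    print(round(o['confidence'],2),len(p),rect(p),rect(p[p[:,2]>.055]))
```

```text
[ 0.63204487 -0.23493816  0.20167892] -81.72320424602614 [-0.52  0.48  1.19  0.    1.47  0.91]
(0.07, 0.09) 289 [ 633.3 -237.    48.7   23.5  -81.1] [ 0.6338 -0.2373  0.0796]
(0.05, 0.09) 945 [ 633.  -237.    48.7   24.4  -81.1] [ 0.6343 -0.2373  0.0665]
floor 615 [ 633.1 -237.    44.6   24.3  -81.7] [ 0.634  -0.2376  0.0609]
0.88 471 [608.  125.7  70.2  17.2  -7.8] [0. 0. 0. 0. 0.]
0.56 1479 [ 633.7 -236.8   65.7   31.2  -80.5] [ 633.1 -237.    48.8   24.3  -81.7]
```

View pics/w2b.png

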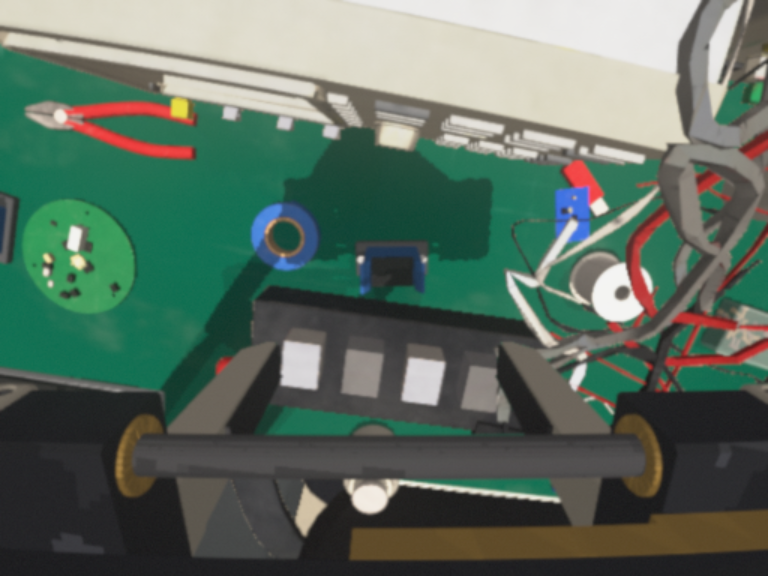

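Run:
```python
from h import *
for n in ['w2','top0','scene0']:
    c=np.load(n+'.npz')['c']
    for b in [(.59,.675,-.31,-.275,.02,.5),(.57,.7,-.345,-.275,.06,.5),(.57,.7,-.345,-.275,.09,.5),(.57,.71,-.19,-.13,.03,.5),(.53,.71,-.34,-.13,.088,.19)]:
        p=sel(c,*b); print(n,b,len(p), p.mean(0).round(3) if len(p) else '', p.max(0).round(3) if len(p) else '')
print(plan(.633,-.237,.045,-81.4))
```

```text
w2 (0.59, 0.675, -0.31, -0.275, 0.02, 0.5) 11925 [ 0.658 -0.284  0.311] [ 0.675 -0.275  0.349]
w2 (0.57, 0.7, -0.345, -0.275, 0.06, 0.5) 15420 [ 0.662 -0.286  0.313] [ 0.68  -0.275  0.349]
w2 (0.57, 0.7, -0.345, -0.275, 0.09, 0.5) 15162 [ 0.663 -0.285  0.317] [ 0.68  -0.275  0.349]
w2 (0.57, 0.71, -0.19, -0.13, 0.03, 0.5) 18583 [ 0.642 -0.177  0.302] [ 0.663 -0.13   0.349]
w2 (0.53, 0.71, -0.34, -0.13, 0.088, 0.19) 12 [ 0.632 -0.339  0.1  ] [ 0.662 -0.337  0.109]
top0 (0.59, 0.675, -0.31, -0.275, 0.02, 0.5) 1 [ 0.59  -0.293  0.048] [ 0.59  -0.293  0.048]
top0 (0.57, 0.7, -0.345, -0.275, 0.06, 0.5) 52 [ 0.617 -0.331  0.094] [ 0.675 -0.276  0.122]
top0 (0.57, 0.7, -0.345, -0.275, 0.09, 0.5) 25 [ 0.662 -0.341  0.107] [ 0.675 -0.337  0.122]
top0 (0.57, 0.71, -0.19, -0.13, 0.03, 0.5) 241 [ 0.581 -0.157  0.053] [ 0.591 -0.131  0.084]
top0 (0.53, 0.71, -0.34, -0.13, 0.088, 0.19) 16 [ 0.628 -0.338  0.1  ] [ 0.667 -0.336  0.112]
scene0 (0.59, 0.675, -0.31, -0.275, 0.02, 0.5) 0  
scene0 (0.57, 0.7, -0.345, -0.275, 0.06, 0.5) 50 [ 0.635 -0.342  0.096] [ 0.674 -0.337  0.12 ]
scene0 (0.57, 0.7, -0.345, -0.275, 0.09, 0.5) 36 [ 0.658 -0.341  0.104] [ 0.674 -0.337  0.12 ]
scene0 (0.57, 0.71, -0.19, -0.13, 0.03, 0.5) 25 [ 0.579 -0.16   0.052] [ 0.587 -0.131  0.054]
scene0 (0.53, 0.71, -0.34, -0.13, 0.088, 0.19) 23 [ 0.615 -0.338  0.097] [ 0.662 -0.337  0.108]
(array([ 0.07,  0.22, 15.67]), array([-0.   ,  0.   , -0.004]))
```

Call:
{"fn": "drive_tool", "kwargs": {
  "motion": [
    {"x": 0.07, "y": 0.22, "z": 1, "wx": 0, "wy": 0, "wz": 0, "jaw": 45},
    {"x": 0.07, "y": 0.22, "z": 3, "wx": 0, "wy": 0, "wz": 0, "jaw": 45},
    {"x": 0.07, "y": 0.22, "z": 5.5, "wx": 0, "wy": 0, "wz": 0, "jaw": 45},
    {"x": 0.07, "y": 0.22, "z": 8, "wx": 0, "wy": 0, "wz": 0, "jaw": 45},
    {"x": 0.07, "y": 0.22, "z": 10, "wx": 0, "wy": 0, "wz": 0, "jaw": 45},
    {"x": 0.07, "y": 0.22, "z": 12, "wx": 0, "wy": 0, "wz": 0, "jaw": 45},
    {"x": 0.07, "y": 0.22, "z": 13.5, "wx": 0, "wy": 0, "wz": 0, "jaw": 45},
    {"x": 0.07, "y": 0.22, "z": 14.7, "wx": 0, "wy": 0, "wz": 0, "jaw": 45},
    {"x": 0.07, "y": 0.22, "z": 15.4, "wx": 0, "wy": 0, "wz": 0, "jaw": 45},
    {"x": 0.07, "y": 0.22, "z": 15.5, "wx": 0, "wy": 0, "wz": 0, "jaw": 45}
  ],
  "squeeze": 15
}}

```text
t: 7.25
tool_pos: [0.6327, -0.2368, 0.046]
tcp_rot: [-3.133, -0.229, 0.002]
ft_force: [0.6, -0.6, 0.1]
gripper_width: 0.0764
```

Call:
{"fn": "drive_tool", "kwargs": {
  "motion": [
    {"x": 0, "y": 0, "z": 0, "wx": 0, "wy": 0, "wz": 0, "jaw": 80},
    {"x": 0, "y": 0, "z": 0, "wx": 0, "wy": 0, "wz": 0, "jaw": 100},
    {"x": 0, "y": 0, "z": 0, "wx": 0, "wy": 0, "wz": 0, "jaw": 110},
    {"x": 0, "y": 0, "z": 0, "wx": 0, "wy": 0, "wz": 0, "jaw": 120},
    {"x": 0, "y": 0, "z": 0, "wx": 0, "wy": 0, "wz": 0, "jaw": 150},
    {"x": 0, "y": 0, "z": 0, "wx": 0, "wy": 0, "wz": 0, "jaw": 180},
    {"x": 0, "y": 0, "z": 0, "wx": 0, "wy": 0, "wz": 0, "jaw": 180},
    {"x": 0, "y": 0, "z": 0, "wx": 0, "wy": 0, "wz": 0, "jaw": 180},
    {"x": 0, "y": 0, "z": 0, "wx": 0, "wy": 0, "wz": 0, "jaw": 180},
    {"x": 0, "y": 0, "z": 0, "wx": 0, "wy": 0, "wz": 0, "jaw": 180}
  ],
  "squeeze": 30
}}

```text
t: 8.25
tool_pos: [0.6335, -0.2375, 0.0474]
tcp_rot: [3.132, 0.229, 0.001]
ft_force: [-1.1, -2.4, 5.0]
gripper_width: 0.0477
```

Call:
{"fn": "drive_tool", "kwargs": {
  "motion": [
    {"x": 0, "y": 0, "z": 0, "wx": 0, "wy": 0, "wz": 0, "jaw": 95},
    {"x": 0, "y": 0, "z": 0, "wx": 0, "wy": 0, "wz": 0, "jaw": 95},
    {"x": 0, "y": 0, "z": 0.2, "wx": 0, "wy": 0, "wz": 0, "jaw": 95},
    {"x": 0, "y": 0, "z": 0.5, "wx": 0, "wy": 0, "wz": 0, "jaw": 95},
    {"x": 0, "y": 0, "z": 0.8, "wx": 0, "wy": 0, "wz": 0, "jaw": 110},
    {"x": 0, "y": 0, "z": 0.8, "wx": 0, "wy": 0, "wz": 0, "jaw": 120},
    {"x": 0, "y": 0, "z": 0.8, "wx": 0, "wy": 0, "wz": 0, "jaw": 180},
    {"x": 0, "y": 0, "z": 0.8, "wx": 0, "wy": 0, "wz": 0, "jaw": 180},
    {"x": 0, "y": 0, "z": 0.8, "wx": 0, "wy": 0, "wz": 0, "jaw": 180},
    {"x": 0, "y": 0, "z": 0.8, "wx": 0, "wy": 0, "wz": 0, "jaw": 180}
  ],
  "squeeze": 30
}}

```text
t: 9.25
tool_pos: [0.6326, -0.2366, 0.0382]
tcp_rot: [-3.132, -0.229, 0.002]
ft_force: [-0.8, -0.3, -5.9]
gripper_width: 0.048
```

Run:
```python
from h import *
print(robot.state()['tool_pos'],robot.state()['ft_force'],robot.state()['gripper_width'])
s,c=wsnap('w3'); s2=imaging.snapshot('scene'); save(s2,'s3')
a=cv2.resize(s['img'][:,:,::-1],None,fx=1.5,fy=1.5); cv2.imwrite('pics/w3b.png',a)
cv2.imwrite('pics/s3b.png',cv2.resize(s2['img'][120:300,260:470,::-1],None,fx=3.5,fy=3.3,interpolation=cv2.INTER_CUBIC))
p=sel(c,.60,.67,-.29,-.19,.055,.09); print(len(p),rect(p))
p=sel(c,.60,.67,-.29,-.19,.055,.065); print(len(p),rect(p),p.mean(0))
```

```text
[ 0.6325547  -0.23655986  0.03815803] [-0.83825712 -0.2549796  -5.90324091] 0.04796662575323268
4307 [ 633.1 -236.8   77.9   24.9  -80.8]
2141 [ 633.1 -236.4   59.3   24.9  -80.4] [ 0.63481193 -0.23638599  0.06111109]
```

View pics/w3b.png

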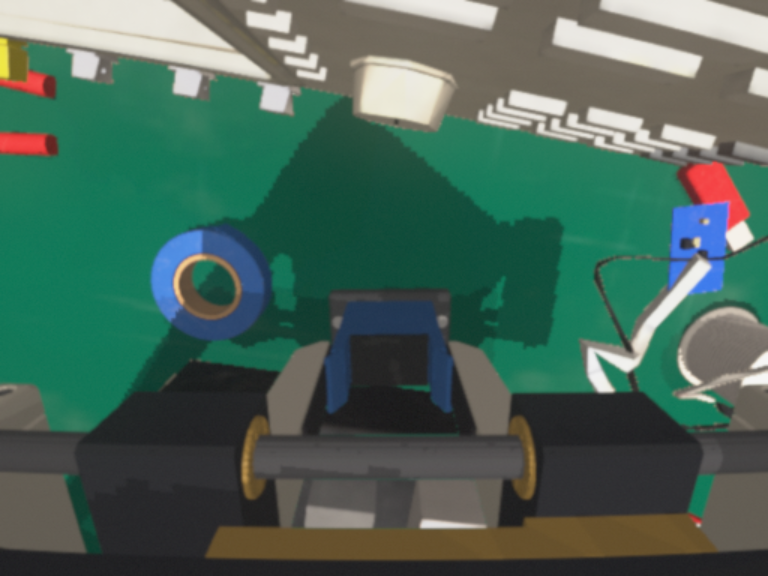

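View pics/s3b.png

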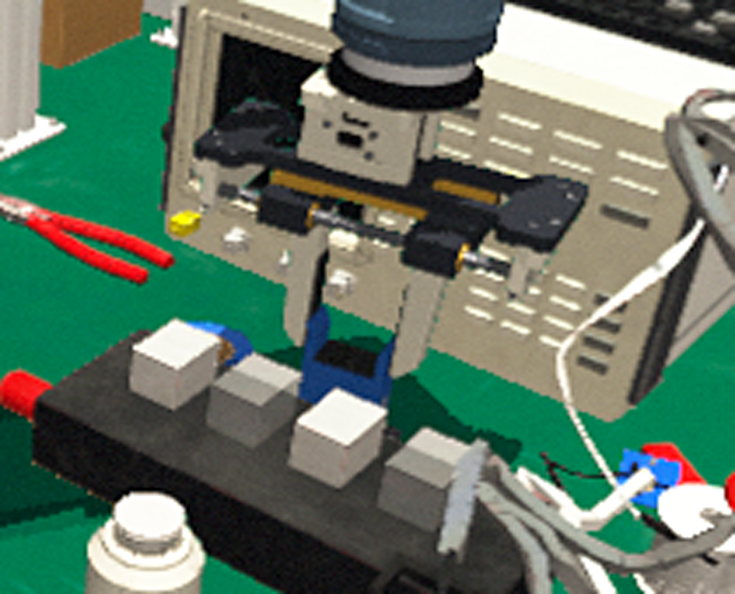

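Call:
{"fn": "drive_tool", "kwargs": {
  "motion": [
    {"x": 0, "y": 0, "z": -0.1, "wx": 0, "wy": 0, "wz": 0, "jaw": 180},
    {"x": 0, "y": 0, "z": -0.3, "wx": 0, "wy": 0, "wz": 0, "jaw": 180},
    {"x": 0, "y": 0, "z": -0.6, "wx": 0, "wy": 0, "wz": 0, "jaw": 180},
    {"x": 0, "y": 0, "z": -1, "wx": 0, "wy": 0, "wz": 0, "jaw": 180},
    {"x": 0, "y": 0, "z": -1.4, "wx": 0, "wy": 0, "wz": 0, "jaw": 180},
    {"x": 0, "y": 0, "z": -1.8, "wx": 0, "wy": 0, "wz": 0, "jaw": 180},
    {"x": 0, "y": 0, "z": -2.0, "wx": 0, "wy": 0, "wz": 0, "jaw": 180},
    {"x": 0, "y": 0, "z": -2.0, "wx": 0, "wy": 0, "wz": 0, "jaw": 180},
    {"x": 0, "y": 0, "z": -2.0, "wx": 0, "wy": 0, "wz": 0, "jaw": 180},
    {"x": 0, "y": 0, "z": -2.0, "wx": 0, "wy": 0, "wz": 0, "jaw": 180}
  ],
  "squeeze": 35
}}

```text
t: 10.35
tool_pos: [0.6329, -0.2369, 0.0586]
tcp_rot: [-3.133, -0.229, 0.001]
ft_force: [0.4, -1.5, -6.2]
gripper_width: 0.0476
```

Run:
```python
from h import *
print(robot.state()['tool_pos'],yaw(),robot.state()['ft_force'],robot.state()['torque'],robot.state()['gripper_width'])
s,c=wsnap('w4')
a=cv2.resize(s['img'][:,:,::-1],None,fx=1.5,fy=1.5); cv2.imwrite('pics/w4b.png',a)
img=s['img'].astype(int)
blue=(img[...,2]>img[...,0]+40)&(img[...,2]>img[...,1]+20)
v,u=np.mgrid[0:384,0:512]
m=blue&(u>200)&(u<310)
p=c[m]; p=p[~np.isnan(p[:,0])]; print(len(p),np.percentile(p[:,2],[2,50,98])); print(rect(p[p[:,2]>.085]))
# floor plane fit
q=c[200:255,225:290].reshape(-1,3); q=q[~np.isnan(q[:,0])]; q=q[(abs(q[:,2]-.081)<.006)]
A=np.c_[q[:,:2]-[.633,-.237],np.ones(len(q))]; print(len(q),np.linalg.lstsq(A,q[:,2],rcond=None)[0], rect(q))
```

```text
[ 0.63288193 -0.2368713   0.05857696] -81.64572264987132 [ 0.36445932 -1.49816886 -6.21391142] [-0.02814423  0.13693499 -0.03646477] 0.04763445828282077
2355 [0.03884047 0.07813989 0.10449019]
[ 633.8 -237.1   48.4   23.9  -81.4]
2016 [-0.07194949 -0.01798062  0.08167876] [ 633.8 -235.9   42.2   23.8  -81.5]
```

View pics/w4b.png

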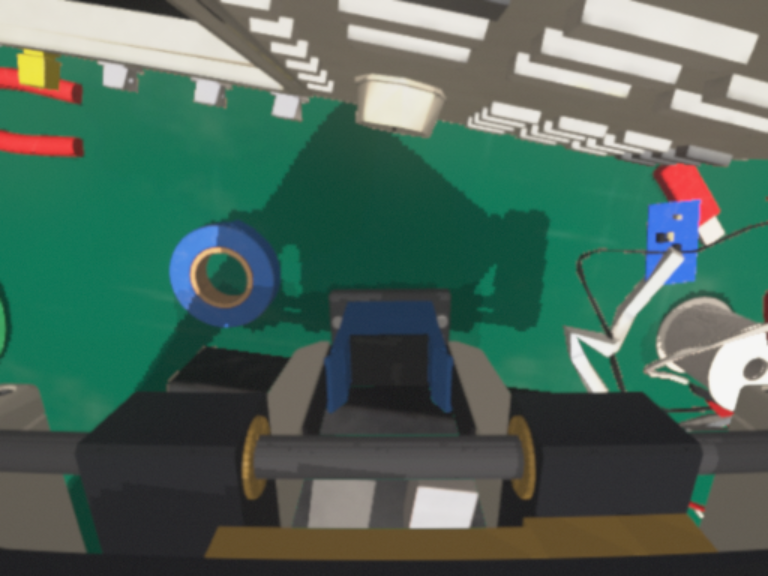

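Call:
{"fn": "drive_tool", "kwargs": {
  "motion": [
    {"x": 0, "y": 0, "z": -0.4, "wx": 0, "wy": 0, "wz": 0, "jaw": 180},
    {"x": 0, "y": 0, "z": -1.2, "wx": 0, "wy": 0, "wz": 0, "jaw": 180},
    {"x": 0, "y": 0, "z": -2.4, "wx": 0, "wy": 0, "wz": 0, "jaw": 180},
    {"x": 0, "y": 0, "z": -3.8, "wx": 0, "wy": 0, "wz": 0, "jaw": 180},
    {"x": 0, "y": 0, "z": -5.2, "wx": 0, "wy": 0, "wz": 0, "jaw": 180},
    {"x": 0, "y": 0, "z": -6.6, "wx": 0, "wy": 0, "wz": 0, "jaw": 180},
    {"x": 0, "y": 0, "z": -8, "wx": 0, "wy": 0, "wz": 0, "jaw": 180},
    {"x": 0, "y": 0, "z": -9, "wx": 0, "wy": 0, "wz": 0, "jaw": 180},
    {"x": 0, "y": 0, "z": -9.7, "wx": 0, "wy": 0, "wz": 0, "jaw": 180},
    {"x": 0, "y": 0, "z": -10, "wx": 0, "wy": 0, "wz": 0, "jaw": 180}
  ],
  "squeeze": 35
}}

```text
t: 11.4
tool_pos: [0.6333, -0.2371, 0.1598]
tcp_rot: [3.133, 0.229, 0.001]
ft_force: [0.6, -0.4, -5.0]
gripper_width: 0.0479
```

Run:
```python
from h import *
print(robot.state()['tool_pos'],yaw(),plan(.5753,-.024,.155,-12.2))
```

```text
[ 0.63331386 -0.23713668  0.15979259] -81.64703661970785 (array([ -2.64, -21.93,   0.46]), array([ 1.000e-03, -0.000e+00, -1.212e+00]))
```

Call:
{"fn": "drive_tool", "kwargs": {
  "motion": [
    {"x": -0.1, "y": -1, "z": 0, "wx": 0, "wy": 0, "wz": -0.05, "jaw": 180},
    {"x": -0.3, "y": -2.8, "z": 0, "wx": 0, "wy": 0, "wz": -0.14, "jaw": 180},
    {"x": -0.6, "y": -5.2, "z": 0, "wx": 0, "wy": 0, "wz": -0.27, "jaw": 180},
    {"x": -0.9, "y": -7.9, "z": 0, "wx": 0, "wy": 0, "wz": -0.41, "jaw": 180},
    {"x": -1.25, "y": -10.6, "z": 0, "wx": 0, "wy": 0, "wz": -0.55, "jaw": 180},
    {"x": -1.6, "y": -13.3, "z": 0, "wx": 0, "wy": 0, "wz": -0.69, "jaw": 180},
    {"x": -1.95, "y": -16, "z": 0, "wx": 0, "wy": 0, "wz": -0.83, "jaw": 180},
    {"x": -2.2, "y": -18.5, "z": 0, "wx": 0, "wy": 0, "wz": -0.97, "jaw": 180},
    {"x": -2.5, "y": -20.6, "z": 0, "wx": 0, "wy": 0, "wz": -1.1, "jaw": 180},
    {"x": -2.64, "y": -21.7, "z": 0, "wx": 0, "wy": 0, "wz": -1.19, "jaw": 180}
  ]
}}

```text
t: 12.4
tool_pos: [0.5742, -0.024, 0.1584]
tcp_rot: [-2.459, -1.952, 0.001]
ft_force: [0.0, 0.3, -5.6]
gripper_width: 0.0477
```

Call:
{"fn": "drive_tool", "kwargs": {
  "motion": [
    {"x": 0, "y": 0, "z": 0.3, "wx": 0, "wy": 0, "wz": -0.02, "jaw": 180},
    {"x": 0, "y": 0, "z": 1, "wx": 0, "wy": 0, "wz": -0.02, "jaw": 180},
    {"x": 0, "y": 0, "z": 2, "wx": 0, "wy": 0, "wz": -0.02, "jaw": 180},
    {"x": 0, "y": 0, "z": 3.2, "wx": 0, "wy": 0, "wz": -0.02, "jaw": 180},
    {"x": 0, "y": 0, "z": 4.4, "wx": 0, "wy": 0, "wz": -0.02, "jaw": 180},
    {"x": 0, "y": 0, "z": 5.6, "wx": 0, "wy": 0, "wz": -0.02, "jaw": 180},
    {"x": 0, "y": 0, "z": 6.6, "wx": 0, "wy": 0, "wz": -0.02, "jaw": 180},
    {"x": 0, "y": 0, "z": 7.2, "wx": 0, "wy": 0, "wz": -0.02, "jaw": 180},
    {"x": 0, "y": 0, "z": 7.5, "wx": 0, "wy": 0, "wz": -0.02, "jaw": 180},
    {"x": 0, "y": 0, "z": 7.5, "wx": 0, "wy": 0, "wz": -0.02, "jaw": 180}
  ]
}}

```text
t: 13.4
tool_pos: [0.5754, -0.0261, 0.0835]
tcp_rot: [-2.447, -1.97, 0.0]
ft_force: [0.1, 0.2, -6.2]
gripper_width: 0.0477
```

Run:
```python
from h import *
print(robot.state()['tool_pos'],yaw(),plan(.5753,-.024,.0382,-12.2))
s,c=wsnap('w5')
a=cv2.resize(s['img'][:,:,::-1],None,fx=1.5,fy=1.5); cv2.imwrite('pics/w5b.png',a)
for z in [(.067,.09),(.05,.09)]:
    p=sel(c,.55,.66,.1,.18,*z); print('a',len(p),rect(p))
p=sel(c,.53,.62,-.06,.02,.112,.13); print('b',len(p),rect(p),p.mean(0))
p=sel(c,.55,.61,-.05,.0,.095,.111); print('b floor',len(p),rect(p),p.mean(0))
for o in imaging.outline_of('wrist','board')[:1]:
    p=c[o['region']];p=p[~np.isnan(p[:,0])];p=p[p[:,2]>.003]
    print(o['confidence'],rect(p),cv2.minEnclosingCircle((p[:,:2]*1000).astype(np.float32)))
```

```text
[ 0.57535464 -0.02611251  0.08353856] -12.319728858333956 (array([ 0.21, -0.05,  4.53]), array([-0.   , -0.   , -0.002]))
a 0 [0. 0. 0. 0. 0.]
a 217 [607.9 124.1  45.3   1.4 -12.4]
b 1753 [576.8 -26.7  76.1  24.8 -10.6] [ 0.57682462 -0.02247646  0.12339739]
b floor 2364 [577.  -26.9  58.   25.  -11.5] [ 0.5766533  -0.02416925  0.10576705]
0.57 [591.1  56.5 110.3 110.2  50.7] ((590.5321044921875, 56.36442565917969), 56.447322845458984)
```

View pics/w5b.png

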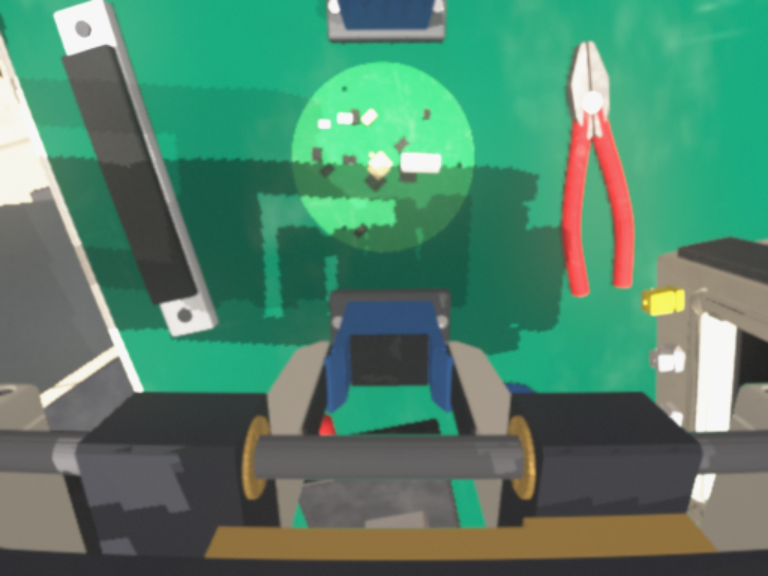

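Call:
{"fn": "drive_tool", "kwargs": {
  "motion": [
    {"x": 0.2, "y": 0, "z": 0.5, "wx": 0, "wy": 0, "wz": 0, "jaw": 180},
    {"x": 0.2, "y": 0, "z": 1.3, "wx": 0, "wy": 0, "wz": 0, "jaw": 180},
    {"x": 0.2, "y": 0, "z": 2.1, "wx": 0, "wy": 0, "wz": 0, "jaw": 180},
    {"x": 0.2, "y": 0, "z": 2.9, "wx": 0, "wy": 0, "wz": 0, "jaw": 180},
    {"x": 0.2, "y": 0, "z": 3.5, "wx": 0, "wy": 0, "wz": 0, "jaw": 180},
    {"x": 0.2, "y": 0, "z": 3.9, "wx": 0, "wy": 0, "wz": 0, "jaw": 180},
    {"x": 0.2, "y": 0, "z": 4.2, "wx": 0, "wy": 0, "wz": 0, "jaw": 180},
    {"x": 0.2, "y": 0, "z": 4.35, "wx": 0, "wy": 0, "wz": 0, "jaw": 180},
    {"x": 0.2, "y": 0, "z": 4.45, "wx": 0, "wy": 0, "wz": 0, "jaw": 180},
    {"x": 0.2, "y": 0, "z": 4.5, "wx": 0, "wy": 0, "wz": 0, "jaw": 180}
  ]
}}

```text
t: 14.5
tool_pos: [0.576, -0.0242, 0.039]
tcp_rot: [2.447, 1.97, 0.0]
ft_force: [-1.0, -0.0, -5.8]
gripper_width: 0.0478
```

Run:
```python
from h import *
st=robot.state();print(st['tool_pos'],st['ft_force'],st['torque'],plan(.5753,-.024,.0382,-12.2))
```

```text
[ 0.57602269 -0.02422927  0.03901534] [-0.98823723 -0.03628454 -5.80421311] [-0.05829646  0.11221177 -0.05237225] (array([ 0.01, -0.08,  0.08]), array([ 0.   ,  0.   , -0.002]))
```

Call:
{"fn": "drive_tool", "kwargs": {
  "motion": [
    {"x": 0, "y": 0, "z": 0.02, "wx": 0, "wy": 0, "wz": 0, "jaw": 180},
    {"x": 0, "y": 0, "z": 0.04, "wx": 0, "wy": 0, "wz": 0, "jaw": 180},
    {"x": 0, "y": 0, "z": 0.06, "wx": 0, "wy": 0, "wz": 0, "jaw": 180},
    {"x": 0, "y": 0, "z": 0.08, "wx": 0, "wy": 0, "wz": 0, "jaw": 180},
    {"x": 0, "y": 0, "z": 0.1, "wx": 0, "wy": 0, "wz": 0, "jaw": 180},
    {"x": 0, "y": 0, "z": 0.1, "wx": 0, "wy": 0, "wz": 0, "jaw": 180},
    {"x": 0, "y": 0, "z": 0.1, "wx": 0, "wy": 0, "wz": 0, "jaw": 180},
    {"x": 0, "y": 0, "z": 0.1, "wx": 0, "wy": 0, "wz": 0, "jaw": 180},
    {"x": 0, "y": 0, "z": 0.1, "wx": 0, "wy": 0, "wz": 0, "jaw": 180},
    {"x": 0, "y": 0, "z": 0.1, "wx": 0, "wy": 0, "wz": 0, "jaw": 180}
  ]
}}

```text
t: 15.5
tool_pos: [0.576, -0.0242, 0.038]
tcp_rot: [2.447, 1.97, 0.0]
ft_force: [0.4, 0.7, -3.8]
gripper_width: 0.0476
```

Call:
{"fn": "drive_tool", "kwargs": {
  "motion": [
    {"x": 0, "y": 0, "z": 0.02, "wx": 0, "wy": 0, "wz": 0, "jaw": 180},
    {"x": 0, "y": 0, "z": 0.04, "wx": 0, "wy": 0, "wz": 0, "jaw": 180},
    {"x": 0, "y": 0, "z": 0.06, "wx": 0, "wy": 0, "wz": 0, "jaw": 180},
    {"x": 0, "y": 0, "z": 0.06, "wx": 0, "wy": 0, "wz": 0, "jaw": 180},
    {"x": 0, "y": 0, "z": 0.06, "wx": 0, "wy": 0, "wz": 0, "jaw": 180},
    {"x": 0, "y": 0, "z": 0.06, "wx": 0, "wy": 0, "wz": 0, "jaw": 180},
    {"x": 0, "y": 0, "z": 0.06, "wx": 0, "wy": 0, "wz": 0, "jaw": 180},
    {"x": 0, "y": 0, "z": 0.06, "wx": 0, "wy": 0, "wz": 0, "jaw": 180},
    {"x": 0, "y": 0, "z": 0.06, "wx": 0, "wy": 0, "wz": 0, "jaw": 180},
    {"x": 0, "y": 0, "z": 0.06, "wx": 0, "wy": 0, "wz": 0, "jaw": 180}
  ]
}}

```text
t: 16.5
tool_pos: [0.5764, -0.0242, 0.0377]
tcp_rot: [2.446, 1.97, 0.001]
ft_force: [-0.2, 1.5, 5.9]
gripper_width: 0.0481
```

Solid contact. Release gently and retreat upward.

Call:
{"fn": "drive_tool", "kwargs": {
  "motion": [
    {"x": 0, "y": 0, "z": -0.04, "wx": 0, "wy": 0, "wz": 0, "jaw": 180},
    {"x": 0, "y": 0, "z": -0.04, "wx": 0, "wy": 0, "wz": 0, "jaw": 110},
    {"x": 0, "y": 0, "z": -0.04, "wx": 0, "wy": 0, "wz": 0, "jaw": 90},
    {"x": 0, "y": 0, "z": -0.04, "wx": 0, "wy": 0, "wz": 0, "jaw": 70},
    {"x": 0, "y": 0, "z": -0.04, "wx": 0, "wy": 0, "wz": 0, "jaw": 60},
    {"x": 0, "y": 0, "z": -0.5, "wx": 0, "wy": 0, "wz": 0, "jaw": 55},
    {"x": 0, "y": 0, "z": -2, "wx": 0, "wy": 0, "wz": 0, "jaw": 55},
    {"x": 0, "y": 0, "z": -4.5, "wx": 0, "wy": 0, "wz": 0, "jaw": 55},
    {"x": 0, "y": 0, "z": -8, "wx": 0, "wy": 0, "wz": 0, "jaw": 55},
    {"x": 0, "y": 0, "z": -12, "wx": 0, "wy": 0, "wz": 0, "jaw": 55}
  ]
}}

```text
t: 17.5
tool_pos: [0.5749, -0.024, 0.1578]
tcp_rot: [-2.445, -1.969, 0.002]
ft_force: [0.7, -0.2, -0.4]
gripper_width: 0.0729
```

Run:
```python
from h import *
print(robot.state()['tool_pos'],robot.state()['gripper_width'],plan(.4425,.0785,.26,-12.2))
s,c=wsnap('w6')
for n in [(.067,.09),(.05,.09)]:
    p=sel(c,.53,.62,-.06,.02,*n); print('b',len(p),rect(p))
    p=sel(c,.56,.66,.1,.18,*n); print('a',len(p),rect(p))
```

```text
[ 0.57492182 -0.02397476  0.15775043] 0.07289139685799993 (array([  7.19, -15.15, -10.19]), array([-0.002, -0.   , -0.002]))
b 397 [577.  -24.6  48.8  24.  -11.6]
a 536 [610.1 134.1  49.4  20.8 -12.4]
b 1254 [577.1 -24.7  48.8  24.6 -12.2]
a 1853 [610.4 135.6  49.5  24.9 -12.1]
```

Call:
{"fn": "drive_tool", "kwargs": {
  "motion": [
    {"x": 0.3, "y": -0.6, "z": -0.5, "wx": 0, "wy": 0, "wz": -0.02, "jaw": 55},
    {"x": 1, "y": -2, "z": -1.5, "wx": 0, "wy": 0, "wz": -0.05, "jaw": 55},
    {"x": 2, "y": -4.2, "z": -2.5, "wx": 0, "wy": 0, "wz": -0.09, "jaw": 55},
    {"x": 3.2, "y": -6.8, "z": -3.5, "wx": 0, "wy": 0, "wz": -0.13, "jaw": 55},
    {"x": 4.5, "y": -9.5, "z": -4, "wx": 0, "wy": 0, "wz": -0.16, "jaw": 55},
    {"x": 5.7, "y": -12, "z": -4, "wx": 0, "wy": 0, "wz": -0.19, "jaw": 55},
    {"x": 6.6, "y": -13.9, "z": -4, "wx": 0, "wy": 0, "wz": -0.21, "jaw": 55},
    {"x": 7.1, "y": -14.9, "z": -4, "wx": 0, "wy": 0, "wz": -0.21, "jaw": 55},
    {"x": 7.2, "y": -15.15, "z": -4, "wx": 0, "wy": 0, "wz": -0.21, "jaw": 55},
    {"x": 7.2, "y": -15.15, "z": -4, "wx": 0, "wy": 0, "wz": -0.21, "jaw": 55}
  ]
}}

```text
t: 18.55
tool_pos: [0.443, 0.0786, 0.197]
tcp_rot: [-2.226, -2.216, 0.001]
ft_force: [0.7, -0.4, 0.3]
gripper_width: 0.0728
```

Run:
```python
from h import *
st=robot.state();print(st['tool_pos'],yaw(),st['joint_pos'].round(2))
s,c=wsnap('w7'); cv2.imwrite('pics/w7b.png',cv2.resize(s['img'][:,:,::-1],None,fx=1.5,fy=1.5))
p=sel(c,.41,.48,-.04,.2,.008,.03); print('bar',len(p),rect(p),p[:,1].min(),p[:,1].max())
p=sel(c,.41,.48,-.04,.2,.0168,.03); print('pad',len(p),rect(p))
print(plan(.4425,.0785,.012,.4))
p=sel(c,.56,.66,.1,.18,.05,.09); print('a',len(p),rect(p))
p=sel(c,.53,.62,-.06,.02,.05,.09); print('b',len(p),rect(p))
for o in imaging.outline_of('wrist','board')[:1]:
    p=c[o['region']];p=p[~np.isnan(p[:,0])];p=p[p[:,2]>.003]
    print(o['confidence'],rect(p))
```

```text
[0.44295791 0.07859831 0.19702736] -0.25489043481724094 [-0.07  0.07  1.75 -0.    1.31 -0.07]
bar 3230 [441.3  77.4 197.7  29.8 -89.8] -0.021410574751316663 0.17627303975795938
pad 2475 [441.2  76.2 177.9  29.6 -89.8]
(array([ 0.03, -0.09, 18.51]), array([-0.   ,  0.   , -0.012]))
a 1206 [610.1 136.   50.2  24.6 -11.9]
b 434 [581.3 -25.4  37.8  24.1 -11.1]
0.69 [ 5.906e+02  5.460e+01  1.088e+02  1.080e+02 -1.000e-01]
```

View pics/w7b.png

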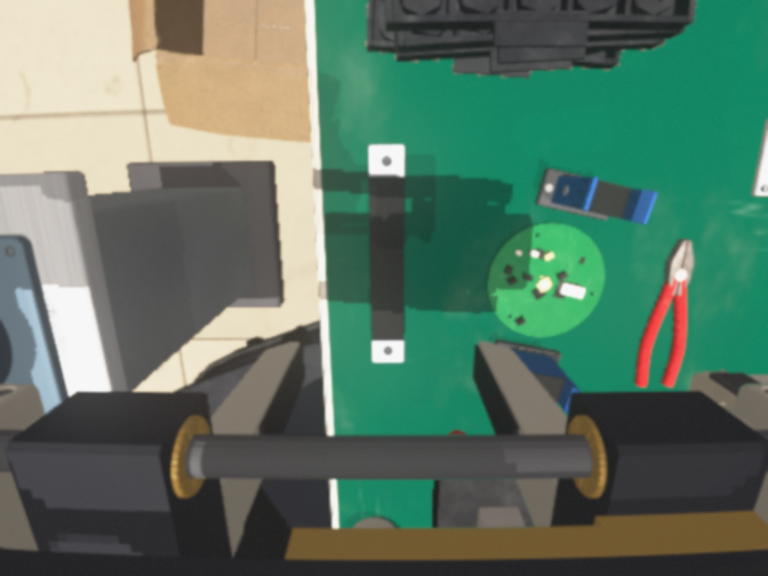

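Call:
{"fn": "drive_tool", "kwargs": {
  "motion": [
    {"x": -0.1, "y": -0.15, "z": 1, "wx": 0, "wy": 0, "wz": -0.006, "jaw": 55},
    {"x": -0.1, "y": -0.15, "z": 3.5, "wx": 0, "wy": 0, "wz": -0.006, "jaw": 55},
    {"x": -0.1, "y": -0.15, "z": 7, "wx": 0, "wy": 0, "wz": -0.006, "jaw": 55},
    {"x": -0.1, "y": -0.15, "z": 10.5, "wx": 0, "wy": 0, "wz": -0.006, "jaw": 70},
    {"x": -0.1, "y": -0.15, "z": 13.5, "wx": 0, "wy": 0, "wz": -0.006, "jaw": 90},
    {"x": -0.1, "y": -0.15, "z": 16, "wx": 0, "wy": 0, "wz": -0.006, "jaw": 100},
    {"x": -0.1, "y": -0.15, "z": 17.7, "wx": 0, "wy": 0, "wz": -0.006, "jaw": 100},
    {"x": -0.1, "y": -0.15, "z": 18.6, "wx": 0, "wy": 0, "wz": -0.006, "jaw": 100},
    {"x": -0.1, "y": -0.15, "z": 19, "wx": 0, "wy": 0, "wz": -0.006, "jaw": 100},
    {"x": -0.1, "y": -0.15, "z": 19.1, "wx": 0, "wy": 0, "wz": -0.006, "jaw": 100}
  ],
  "squeeze": 15
}}

```text
t: 19.65
tool_pos: [0.4418, 0.0773, 0.006]
tcp_rot: [-2.22, -2.222, 0.0]
ft_force: [0.5, 0.1, -0.1]
gripper_width: 0.0565
```

Call:
{"fn": "drive_tool", "kwargs": {
  "motion": [
    {"x": 0, "y": 0, "z": 0, "wx": 0, "wy": 0, "wz": 0, "jaw": 120},
    {"x": 0, "y": 0, "z": 0, "wx": 0, "wy": 0, "wz": 0, "jaw": 135},
    {"x": 0, "y": 0, "z": 0, "wx": 0, "wy": 0, "wz": 0, "jaw": 150},
    {"x": 0, "y": 0, "z": 0, "wx": 0, "wy": 0, "wz": 0, "jaw": 160},
    {"x": 0, "y": 0, "z": 0, "wx": 0, "wy": 0, "wz": 0, "jaw": 175},
    {"x": 0, "y": 0, "z": 0, "wx": 0, "wy": 0, "wz": 0, "jaw": 200},
    {"x": 0, "y": 0, "z": 0, "wx": 0, "wy": 0, "wz": 0, "jaw": 220},
    {"x": 0, "y": 0, "z": 0, "wx": 0, "wy": 0, "wz": 0, "jaw": 220},
    {"x": 0, "y": 0, "z": 0, "wx": 0, "wy": 0, "wz": 0, "jaw": 220},
    {"x": 0, "y": 0, "z": 0, "wx": 0, "wy": 0, "wz": 0, "jaw": 220}
  ],
  "squeeze": 25
}}

```text
t: 20.65
tool_pos: [0.4417, 0.0775, 0.0062]
tcp_rot: [-2.22, -2.223, 0.0]
ft_force: [0.0, -0.5, -0.5]
gripper_width: 0.0126
```

Run:
```python
from h import *
s,c=wsnap('w8'); cv2.imwrite('pics/w8b.png',cv2.resize(s['img'][:,:,::-1],None,fx=1.5,fy=1.5))
s2=imaging.snapshot('scene'); save(s2,'s8')
cv2.imwrite('pics/s8b.png',cv2.resize(s2['img'][100:300,100:360,::-1],None,fx=3,fy=3,interpolation=cv2.INTER_CUBIC))
```

```text
(no output)
```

View pics/w8b.png

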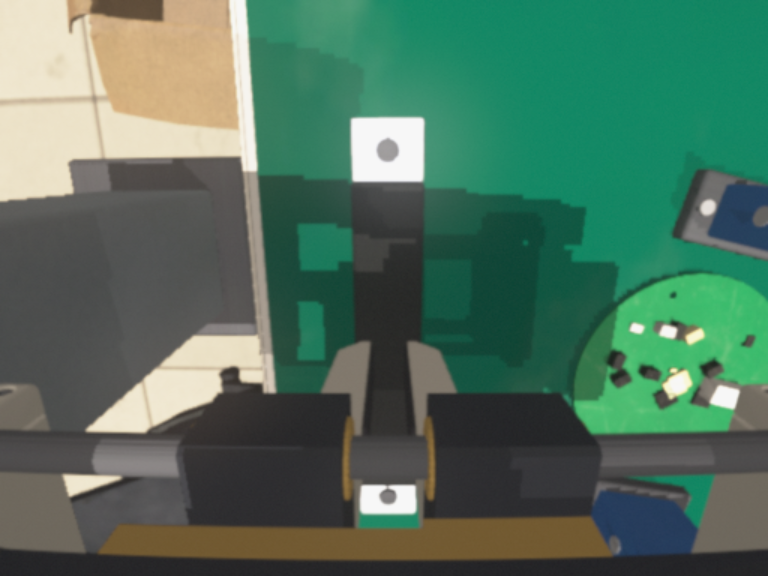

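View pics/s8b.png

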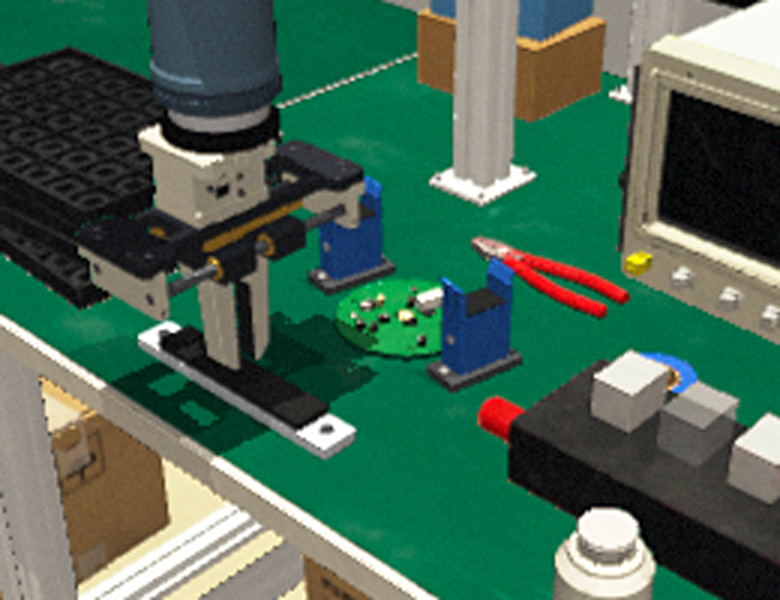

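Run:
```python
from h import *
print({k:v for k,v in robot.state().items() if k in('tool_pos','ft_force','gripper_width','joint_pos')})
s=imaging.snapshot('scene'); c=cloud(s)
i=s['img'][140:240,130:230]; cv2.imwrite('pics/s9.png',cv2.resize(i[:,:,::-1],None,fx=6,fy=6,interpolation=cv2.INTER_NEAREST))
p=sel(c,.40,.48,.055,.1,.0,.1)
for z in np.arange(0,.1,.01):
    q=p[(p[:,2]>=z)&(p[:,2]<z+.01)]
    if len(q): print(round(z,2),len(q),q.min(0).round(3),q.max(0).round(3))
w=np.load('w8.npz')['c']
p=sel(w,.40,.48,.055,.1,-.01,.1)
for z in np.arange(-.01,.1,.01):
    q=p[(p[:,2]>=z)&(p[:,2]<z+.01)]
    if len(q): print('w',round(z,2),len(q),q.min(0).round(3),q.max(0).round(3))
p=sel(w,.41,.48,-.04,.2,.008,.03); print('bar',len(p),rect(p),p[:,1].min(),p[:,1].max())
```

```text
{'joint_pos': array([-7.60059340e-02,  3.10268421e-01,  2.00810527e+00,  1.08302084e-05,
        8.23306695e-01, -7.69967223e-02]), 'tool_pos': array([0.44168561, 0.0774884 , 0.00622519]), 'ft_force': array([ 0.5368491 , -0.26516047,  0.04917598]), 'gripper_width': 0.012592834260278116}
0.0 238 [0.4   0.055 0.   ] [0.48 0.1  0.01]
0.01 140 [0.423 0.055 0.011] [0.455 0.099 0.02 ]
0.02 43 [0.423 0.056 0.02 ] [0.452 0.1   0.022]
0.03 57 [0.419 0.067 0.03 ] [0.46  0.087 0.04 ]
0.04 82 [0.418 0.068 0.04 ] [0.463 0.087 0.05 ]
0.05 84 [0.417 0.066 0.05 ] [0.459 0.085 0.06 ]
0.06 87 [0.416 0.068 0.06 ] [0.46  0.085 0.07 ]
0.07 93 [0.415 0.067 0.07 ] [0.462 0.085 0.08 ]
0.08 90 [0.415 0.067 0.08 ] [0.462 0.086 0.09 ]
0.09 80 [0.415 0.066 0.09 ] [0.463 0.088 0.1  ]
w 0.0 2975 [0.4   0.055 0.001] [0.48  0.1   0.005]
w 0.01 120 [0.427 0.055 0.018] [0.457 0.1   0.02 ]
w 0.02 1736 [0.427 0.055 0.02 ] [0.457 0.1   0.023]
w 0.03 191 [0.423 0.078 0.031] [0.461 0.087 0.04 ]
w 0.04 402 [0.421 0.07  0.04 ] [0.463 0.088 0.05 ]
w 0.05 494 [0.421 0.069 0.05 ] [0.464 0.087 0.06 ]
w 0.06 583 [0.42  0.076 0.06 ] [0.465 0.087 0.07 ]
w 0.07 465 [0.42  0.069 0.07 ] [0.465 0.087 0.08 ]
w 0.08 310 [0.431 0.076 0.08 ] [0.454 0.088 0.09 ]
w 0.09 134 [0.433 0.068 0.09 ] [0.453 0.087 0.098]
bar 9143 [441.9  77.2 199.8  30.2  90. ] -0.02265260889123616 0.17712326876791074
```

View pics/s9.png

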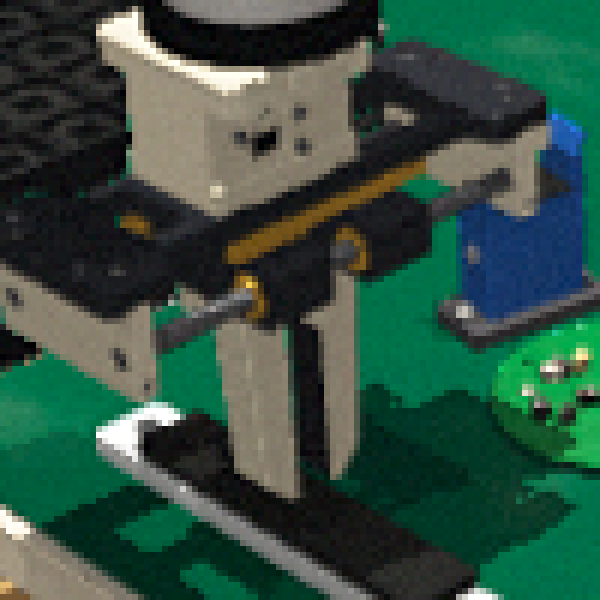

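Run:
```python
from h import *
for n in ['scene','top']:
    s=imaging.snapshot(n); c=cloud(s)
    p=sel(c,.40,.48,.06,.095,.0225,.1); print(n,len(p),np.sort(p[:,2])[:12].round(4)); q=p[p[:,2]<.035]; print(q.round(3)[:25])
w=np.load('w8.npz')['c'];p=sel(w,.40,.48,.06,.095,.0235,.1);print(np.sort(p[:,2])[:30].round(4))
```

```text
scene 571 [0.0292 0.0295 0.03   0.0306 0.0307 0.031  0.0312 0.0313 0.0315 0.0317
 0.0317 0.0322]
[[0.447 0.087 0.033]
 [0.447 0.083 0.035]
 [0.448 0.084 0.031]
 [0.447 0.08  0.033]
 [0.454 0.069 0.035]
 [0.447 0.083 0.029]
 [0.446 0.079 0.031]
 [0.447 0.077 0.032]
 [0.448 0.074 0.033]
 [0.449 0.07  0.035]
 [0.453 0.071 0.032]
 [0.456 0.071 0.031]
 [0.447 0.077 0.03 ]
 [0.446 0.073 0.032]
 [0.448 0.072 0.032]
 [0.447 0.067 0.034]
 [0.451 0.069 0.031]
 [0.445 0.068 0.032]
 [0.448 0.068 0.031]
 [0.432 0.068 0.034]
 [0.426 0.069 0.034]
 [0.429 0.069 0.032]
 [0.431 0.068 0.031]
 [0.429 0.07  0.029]]
top 0 []
[]
[0.0307 0.0311 0.0312 0.0314 0.0315 0.0315 0.0316 0.0317 0.0317 0.0318
 0.0319 0.032  0.0321 0.0322 0.0324 0.0324 0.0324 0.0326 0.0327 0.0328
 0.0328 0.0329 0.033  0.0331 0.0331 0.0333 0.0333 0.0333 0.0334 0.0334]
```

Call:
{"fn": "drive_tool", "kwargs": {
  "motion": [
    {"x": 0, "y": 0, "z": 0, "wx": 0, "wy": 0, "wz": 0, "jaw": 100},
    {"x": 0, "y": 0, "z": 0, "wx": 0, "wy": 0, "wz": 0, "jaw": 90},
    {"x": 0, "y": 0, "z": 0, "wx": 0, "wy": 0, "wz": 0, "jaw": 90},
    {"x": 0, "y": 0, "z": 0, "wx": 0, "wy": 0, "wz": 0, "jaw": 90},
    {"x": 0, "y": 0, "z": 0, "wx": 0, "wy": 0, "wz": 0, "jaw": 90},
    {"x": 0, "y": 0, "z": 0.4, "wx": 0, "wy": 0, "wz": 0, "jaw": 90},
    {"x": 0, "y": 0, "z": 0.9, "wx": 0, "wy": 0, "wz": 0, "jaw": 90},
    {"x": 0, "y": 0, "z": 1.4, "wx": 0, "wy": 0, "wz": 0, "jaw": 90},
    {"x": 0, "y": 0, "z": 1.8, "wx": 0, "wy": 0, "wz": 0, "jaw": 90},
    {"x": 0, "y": 0, "z": 2, "wx": 0, "wy": 0, "wz": 0, "jaw": 90}
  ],
  "squeeze": 25
}}

```text
t: 21.9
tool_pos: [0.4413, 0.0775, -0.0144]
tcp_rot: [-2.22, -2.222, 0.001]
ft_force: [0.6, 0.3, -0.4]
gripper_width: 0.0602
```

Call:
{"fn": "drive_tool", "kwargs": {
  "motion": [
    {"x": 0, "y": 0, "z": 0, "wx": 0, "wy": 0, "wz": 0, "jaw": 120},
    {"x": 0, "y": 0, "z": 0, "wx": 0, "wy": 0, "wz": 0, "jaw": 140},
    {"x": 0, "y": 0, "z": 0, "wx": 0, "wy": 0, "wz": 0, "jaw": 150},
    {"x": 0, "y": 0, "z": 0, "wx": 0, "wy": 0, "wz": 0, "jaw": 160},
    {"x": 0, "y": 0, "z": 0, "wx": 0, "wy": 0, "wz": 0, "jaw": 175},
    {"x": 0, "y": 0, "z": 0, "wx": 0, "wy": 0, "wz": 0, "jaw": 200},
    {"x": 0, "y": 0, "z": 0, "wx": 0, "wy": 0, "wz": 0, "jaw": 220},
    {"x": 0, "y": 0, "z": 0, "wx": 0, "wy": 0, "wz": 0, "jaw": 220},
    {"x": 0, "y": 0, "z": 0, "wx": 0, "wy": 0, "wz": 0, "jaw": 220},
    {"x": 0, "y": 0, "z": 0, "wx": 0, "wy": 0, "wz": 0, "jaw": 220}
  ],
  "squeeze": 25
}}

```text
t: 22.9
tool_pos: [0.4417, 0.0775, -0.0136]
tcp_rot: [2.22, 2.223, 0.0]
ft_force: [-1.6, -0.2, 3.2]
gripper_width: 0.0295
```

Call:
{"fn": "drive_tool", "kwargs": {
  "motion": [
    {"x": 0, "y": 0, "z": -0.2, "wx": 0, "wy": 0, "wz": 0, "jaw": 220},
    {"x": 0, "y": 0, "z": -0.6, "wx": 0, "wy": 0, "wz": 0, "jaw": 220},
    {"x": 0, "y": 0, "z": -1.4, "wx": 0, "wy": 0, "wz": 0, "jaw": 220},
    {"x": 0, "y": 0, "z": -2.8, "wx": 0, "wy": 0, "wz": 0, "jaw": 220},
    {"x": 0, "y": 0, "z": -4.6, "wx": 0, "wy": 0, "wz": 0, "jaw": 220},
    {"x": 0, "y": 0, "z": -6.8, "wx": 0, "wy": 0, "wz": 0, "jaw": 220},
    {"x": 0, "y": 0, "z": -9, "wx": 0, "wy": 0, "wz": 0, "jaw": 220},
    {"x": 0, "y": 0, "z": -11, "wx": 0, "wy": 0, "wz": 0, "jaw": 220},
    {"x": 0, "y": 0, "z": -12.3, "wx": 0, "wy": 0, "wz": 0, "jaw": 220},
    {"x": 0, "y": 0, "z": -12.8, "wx": 0, "wy": 0, "wz": 0, "jaw": 220}
  ],
  "squeeze": 25
}}

```text
t: 23.9
tool_pos: [0.4426, 0.0774, 0.1161]
tcp_rot: [2.219, 2.221, 0.003]
ft_force: [0.2, -0.3, -2.2]
gripper_width: 0.0296
```

Run:
```python
from h import *
st=robot.state();print(st['tool_pos'],yaw(),st['ft_force'],st['torque'],st['gripper_width'])
s,c=wsnap('w10'); cv2.imwrite('pics/w10b.png',cv2.resize(s['img'][:,:,::-1],None,fx=1.5,fy=1.5))
for z0 in [.115]:
    p=sel(c,.41,.48,-.06,.22,.128,.16); print('bar',len(p),rect(p),p[:,1].min(),p[:,1].max())
    for y0 in np.arange(-.02,.18,.025):
        q=p[(p[:,1]>y0)&(p[:,1]<y0+.025)&(abs(p[:,0]-.4415)<.01)]
        if len(q): print(round(y0,3),len(q),np.median(q[:,2]).round(4))
b=np.array([.5771,-.0245]);a=np.array([.6102,.1358]); bd=np.array([.5902,.0565])
d=a-b; u=d/np.hypot(*d); m=b+u*np.dot(bd-b,u); print('ang',np.degrees(np.arctan2(d[1],d[0])),m, np.dot(bd-b,u), np.hypot(*d))
print(plan(m[0],m[1],.115,np.degrees(np.arctan2(d[1],d[0]))-90))
```

```text
[0.44262748 0.07744497 0.11612403] 0.05855288361366163 [ 0.19139971 -0.30428772 -2.18668883] [-0.05657045  0.0952296   0.0202818 ] 0.029612614790662378
bar 13017 [443.8  82.3 190.9  58.1 -81.1] -0.012291731497332092 0.1769621853112478
-0.02 276 0.1438
0.005 635 0.1509
0.03 317 0.1509
0.055 1143 0.1508
0.08 1319 0.1508
0.105 1491 0.1507
0.13 1676 0.1506
0.155 1522 0.143
ang 78.3330890952475 [0.59367725 0.05578199] 0.0819756254259075 0.1636817033146955
(array([-2.18, 15.11,  0.15]), array([ 0.003, -0.   ,  0.205]))
```

View pics/w10b.png

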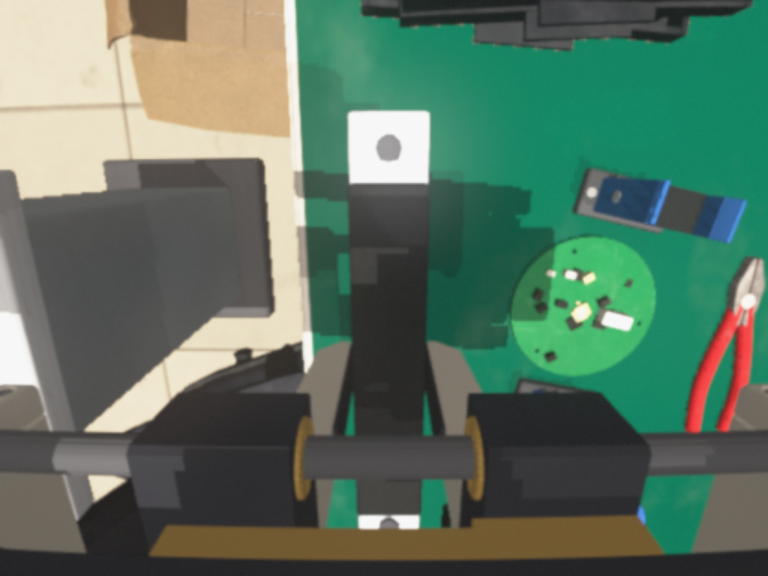

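Call:
{"fn": "drive_tool", "kwargs": {
  "motion": [
    {"x": -0.1, "y": 0.6, "z": 0, "wx": 0, "wy": 0, "wz": 0.01, "jaw": 220},
    {"x": -0.3, "y": 2, "z": 0, "wx": 0, "wy": 0, "wz": 0.03, "jaw": 220},
    {"x": -0.6, "y": 4.2, "z": 0, "wx": 0, "wy": 0, "wz": 0.06, "jaw": 220},
    {"x": -1, "y": 6.8, "z": 0, "wx": 0, "wy": 0, "wz": 0.1, "jaw": 220},
    {"x": -1.4, "y": 9.4, "z": 0, "wx": 0, "wy": 0, "wz": 0.14, "jaw": 220},
    {"x": -1.75, "y": 11.9, "z": 0, "wx": 0, "wy": 0, "wz": 0.17, "jaw": 220},
    {"x": -2.05, "y": 13.8, "z": 0, "wx": 0, "wy": 0, "wz": 0.195, "jaw": 220},
    {"x": -2.18, "y": 14.8, "z": 0, "wx": 0, "wy": 0, "wz": 0.205, "jaw": 220},
    {"x": -2.18, "y": 15.1, "z": 0, "wx": 0, "wy": 0, "wz": 0.205, "jaw": 220},
    {"x": -2.18, "y": 15.1, "z": 0, "wx": 0, "wy": 0, "wz": 0.205, "jaw": 220}
  ]
}}

```text
t: 24.95
tool_pos: [0.5924, 0.0559, 0.1134]
tcp_rot: [-2.435, -1.983, 0.002]
ft_force: [-0.1, 0.4, -2.5]
gripper_width: 0.0299
```

Run:
```python
from h import *
print(robot.state()['tool_pos'],yaw(),plan(.5937,.0558,.0463,-11.7))
s,c=wsnap('w11'); cv2.imwrite('pics/w11b.png',cv2.resize(s['img'][:,:,::-1],None,fx=1.5,fy=1.5))
p=sel(c,.53,.66,-.06,.18,.135,.156); p=p[(p[:,2]<.157)]; 
# bar axis: fit via pad points y>.07
for lo,hi in[(.08,.1),(.1,.12),(.12,.14),(.14,.16)]:
    q=p[(p[:,1]>lo)&(p[:,1]<hi)]; print(lo,len(q),np.percentile(q[:,0],[1,50,99]).round(4))
p=sel(c,.56,.66,.1,.18,.06,.09); print('a',len(p),rect(p))
s=imaging.snapshot('top'); save(s,'t11'); c=cloud(s)
p=sel(c,.56,.66,.1,.18,.06,.09); print('a',len(p),rect(p))
p=sel(c,.53,.62,-.06,.02,.06,.09); print('b',len(p),rect(p))
cv2.imwrite('pics/t11b.png',cv2.resize(s['img'][100:240,120:310,::-1],None,fx=4,fy=4,interpolation=cv2.INTER_CUBIC))
```

```text
[0.59239329 0.05588252 0.11336267] -11.680822256869993 (array([0.02, 0.14, 6.71]), array([-0.002,  0.   ,  0.   ]))
0.08 1755 [0.5848 0.6004 0.6158]
0.1 1951 [0.5889 0.6046 0.6201]
0.12 2081 [0.593  0.6086 0.6244]
0.14 1401 [0.5968 0.6107 0.6266]
a 369 [610.3 135.9  49.   23.5 -12.8]
a 59 [596.4 140.9  23.   20.6  76.3]
b 68 [563.2 -19.9  23.2  20.   78.9]
```

View pics/w11b.png

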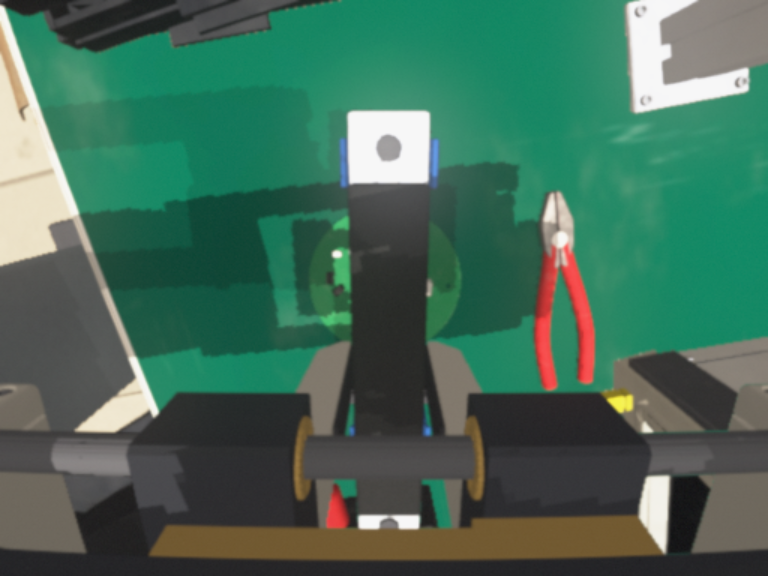

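View pics/t11b.png

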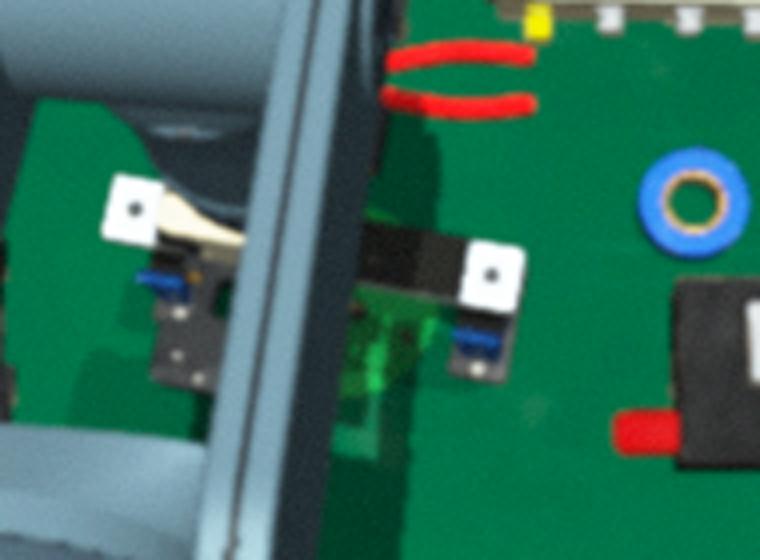

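Call:
{"fn": "drive_tool", "kwargs": {
  "motion": [
    {"x": 0, "y": 0.12, "z": 0.3, "wx": 0, "wy": 0, "wz": 0, "jaw": 220},
    {"x": 0, "y": 0.12, "z": 1, "wx": 0, "wy": 0, "wz": 0, "jaw": 220},
    {"x": 0, "y": 0.12, "z": 1.9, "wx": 0, "wy": 0, "wz": 0, "jaw": 220},
    {"x": 0, "y": 0.12, "z": 2.8, "wx": 0, "wy": 0, "wz": 0, "jaw": 220},
    {"x": 0, "y": 0.12, "z": 3.6, "wx": 0, "wy": 0, "wz": 0, "jaw": 220},
    {"x": 0, "y": 0.12, "z": 4.3, "wx": 0, "wy": 0, "wz": 0, "jaw": 220},
    {"x": 0, "y": 0.12, "z": 4.8, "wx": 0, "wy": 0, "wz": 0, "jaw": 220},
    {"x": 0, "y": 0.12, "z": 5.2, "wx": 0, "wy": 0, "wz": 0, "jaw": 220},
    {"x": 0, "y": 0.12, "z": 5.4, "wx": 0, "wy": 0, "wz": 0, "jaw": 220},
    {"x": 0, "y": 0.12, "z": 5.4, "wx": 0, "wy": 0, "wz": 0, "jaw": 220}
  ]
}}

```text
t: 26.05
tool_pos: [0.5938, 0.0556, 0.0601]
tcp_rot: [-2.436, -1.984, 0.0]
ft_force: [-0.2, 0.3, -1.1]
gripper_width: 0.0297
```

Run:
```python
from h import *
print(robot.state()['tool_pos'],yaw(),robot.state()['ft_force'],plan(.5937,.0558,.0463,-11.7))
s,c=wsnap('w12'); cv2.imwrite('pics/w12b.png',cv2.resize(s['img'][:,:,::-1],None,fx=1.5,fy=1.5))
```

```text
[0.59383711 0.05560333 0.06006047] -11.689371285815826 [-0.18554669  0.27395421 -1.07667732] (array([ 0.02, -0.02,  1.38]), array([-0.,  0.,  0.]))
```

View pics/w12b.png

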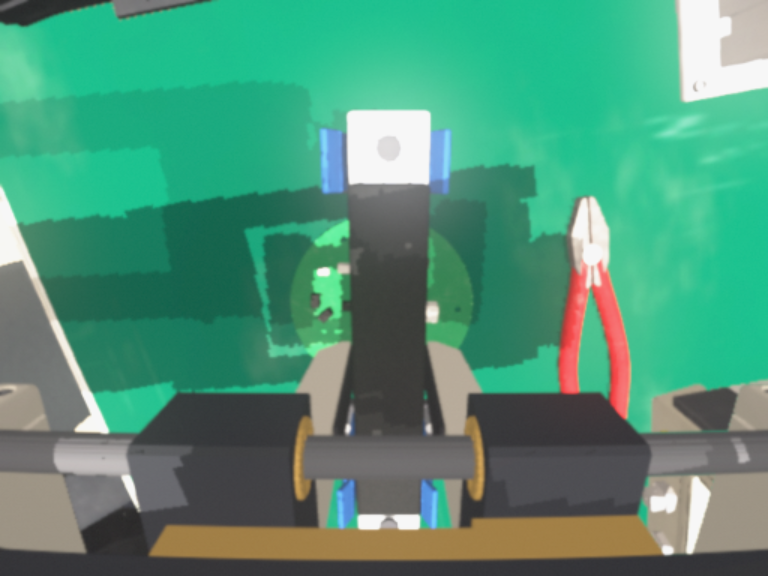

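Call:
{"fn": "drive_tool", "kwargs": {
  "motion": [
    {"x": 0, "y": -0.06, "z": 0.1, "wx": 0, "wy": 0, "wz": 0, "jaw": 220},
    {"x": 0, "y": -0.12, "z": 0.25, "wx": 0, "wy": 0, "wz": 0, "jaw": 220},
    {"x": 0, "y": -0.12, "z": 0.4, "wx": 0, "wy": 0, "wz": 0, "jaw": 220},
    {"x": 0, "y": -0.12, "z": 0.55, "wx": 0, "wy": 0, "wz": 0, "jaw": 220},
    {"x": 0, "y": -0.12, "z": 0.7, "wx": 0, "wy": 0, "wz": 0, "jaw": 220},
    {"x": 0, "y": -0.12, "z": 0.85, "wx": 0, "wy": 0, "wz": 0, "jaw": 220},
    {"x": 0, "y": -0.12, "z": 1.0, "wx": 0, "wy": 0, "wz": 0, "jaw": 220},
    {"x": 0, "y": -0.12, "z": 1.1, "wx": 0, "wy": 0, "wz": 0, "jaw": 220},
    {"x": 0, "y": -0.12, "z": 1.15, "wx": 0, "wy": 0, "wz": 0, "jaw": 220},
    {"x": 0, "y": -0.12, "z": 1.2, "wx": 0, "wy": 0, "wz": 0, "jaw": 220}
  ]
}}

```text
t: 27.1
tool_pos: [0.5928, 0.0558, 0.0482]
tcp_rot: [2.436, 1.984, 0.0]
ft_force: [-0.6, 0.1, -2.1]
gripper_width: 0.0297
```

Call:
{"fn": "drive_tool", "kwargs": {
  "motion": [
    {"x": 0, "y": 0, "z": 0.02, "wx": 0, "wy": 0, "wz": 0, "jaw": 220},
    {"x": 0, "y": 0, "z": 0.04, "wx": 0, "wy": 0, "wz": 0, "jaw": 220},
    {"x": 0, "y": 0, "z": 0.06, "wx": 0, "wy": 0, "wz": 0, "jaw": 220},
    {"x": 0, "y": 0, "z": 0.08, "wx": 0, "wy": 0, "wz": 0, "jaw": 220},
    {"x": 0, "y": 0, "z": 0.1, "wx": 0, "wy": 0, "wz": 0, "jaw": 220},
    {"x": 0, "y": 0, "z": 0.12, "wx": 0, "wy": 0, "wz": 0, "jaw": 220},
    {"x": 0, "y": 0, "z": 0.12, "wx": 0, "wy": 0, "wz": 0, "jaw": 220},
    {"x": 0, "y": 0, "z": 0.12, "wx": 0, "wy": 0, "wz": 0, "jaw": 220},
    {"x": 0, "y": 0, "z": 0.12, "wx": 0, "wy": 0, "wz": 0, "jaw": 220},
    {"x": 0, "y": 0, "z": 0.12, "wx": 0, "wy": 0, "wz": 0, "jaw": 220}
  ]
}}

```text
t: 28.1
tool_pos: [0.5927, 0.0558, 0.0471]
tcp_rot: [2.436, 1.984, 0.0]
ft_force: [0.8, 0.6, -2.1]
gripper_width: 0.0298
```

Run:
```python
from h import *
st=robot.state();print(st['tool_pos'],yaw(),st['ft_force'],st['torque'])
s,c=wsnap('w13'); cv2.imwrite('pics/w13b.png',cv2.resize(s['img'][:,:,::-1],None,fx=1.5,fy=1.5))
p=sel(c,.53,.66,-.06,.18,.078,.09)
for lo,hi in[(.09,.1),(.1,.11),(.11,.12)]:
    q=p[(p[:,1]>lo)&(p[:,1]<hi)&(abs(p[:,0]-.603)<.007)]; print(lo,len(q),np.median(q[:,2]).round(4))
```

```text
[0.59274103 0.05584154 0.04707334] -11.688747960124703 [ 0.75243893  0.60437012 -2.0526486 ] [-0.03842096  0.12670488 -0.04690658]
0.09 408 0.0817
0.1 444 0.0818
0.11 462 0.0817
```

View pics/w13b.png

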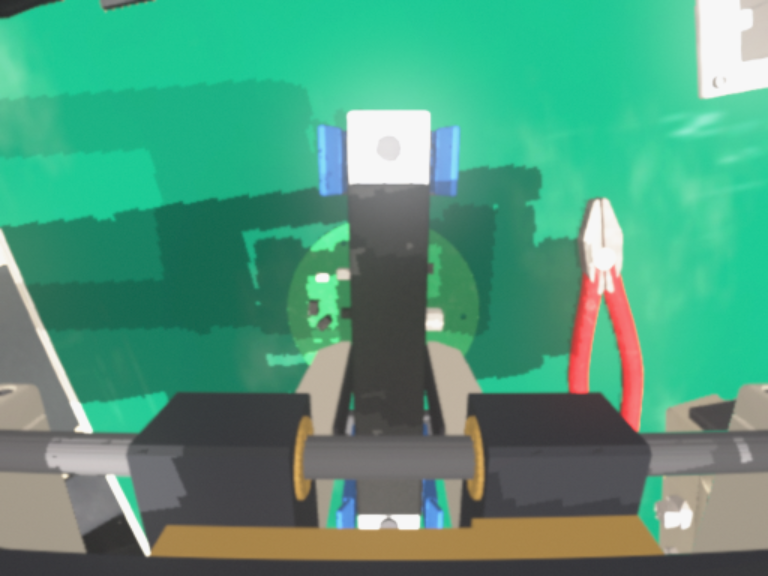

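Call:
{"fn": "drive_tool", "kwargs": {
  "motion": [
    {"x": 0, "y": 0, "z": 0.02, "wx": 0, "wy": 0, "wz": 0, "jaw": 220},
    {"x": 0, "y": 0, "z": 0.04, "wx": 0, "wy": 0, "wz": 0, "jaw": 220},
    {"x": 0, "y": 0, "z": 0.06, "wx": 0, "wy": 0, "wz": 0, "jaw": 220},
    {"x": 0, "y": 0, "z": 0.08, "wx": 0, "wy": 0, "wz": 0, "jaw": 220},
    {"x": 0, "y": 0, "z": 0.08, "wx": 0, "wy": 0, "wz": 0, "jaw": 220},
    {"x": 0, "y": 0, "z": 0.08, "wx": 0, "wy": 0, "wz": 0, "jaw": 220},
    {"x": 0, "y": 0, "z": 0.08, "wx": 0, "wy": 0, "wz": 0, "jaw": 220},
    {"x": 0, "y": 0, "z": 0.08, "wx": 0, "wy": 0, "wz": 0, "jaw": 220},
    {"x": 0, "y": 0, "z": 0.08, "wx": 0, "wy": 0, "wz": 0, "jaw": 220},
    {"x": 0, "y": 0, "z": 0.08, "wx": 0, "wy": 0, "wz": 0, "jaw": 220}
  ]
}}

```text
t: 29.15
tool_pos: [0.5927, 0.0559, 0.0464]
tcp_rot: [2.436, 1.984, 0.0]
ft_force: [-1.0, -0.7, 2.1]
gripper_width: 0.0295
```

Call:
{"fn": "drive_tool", "kwargs": {
  "motion": [
    {"x": 0, "y": 0, "z": 0.02, "wx": 0, "wy": 0, "wz": 0, "jaw": 220},
    {"x": 0, "y": 0, "z": 0.02, "wx": 0, "wy": 0, "wz": 0, "jaw": 165},
    {"x": 0, "y": 0, "z": 0.02, "wx": 0, "wy": 0, "wz": 0, "jaw": 155},
    {"x": 0, "y": 0, "z": 0.02, "wx": 0, "wy": 0, "wz": 0, "jaw": 140},
    {"x": 0, "y": 0, "z": 0.02, "wx": 0, "wy": 0, "wz": 0, "jaw": 120},
    {"x": 0, "y": 0, "z": 0.02, "wx": 0, "wy": 0, "wz": 0, "jaw": 100},
    {"x": 0, "y": 0, "z": 0.02, "wx": 0, "wy": 0, "wz": 0, "jaw": 90},
    {"x": 0, "y": 0, "z": 0.02, "wx": 0, "wy": 0, "wz": 0, "jaw": 90},
    {"x": 0, "y": 0, "z": 0.02, "wx": 0, "wy": 0, "wz": 0, "jaw": 90},
    {"x": 0, "y": 0, "z": 0.02, "wx": 0, "wy": 0, "wz": 0, "jaw": 90}
  ]
}}

```text
t: 30.15
tool_pos: [0.5927, 0.0559, 0.0461]
tcp_rot: [2.436, 1.984, 0.0]
ft_force: [0.6, 0.3, 0.1]
gripper_width: 0.06
```

Call:
{"fn": "drive_tool", "kwargs": {
  "motion": [
    {"x": 0, "y": 0, "z": -0.4, "wx": 0, "wy": 0, "wz": 0, "jaw": 90},
    {"x": 0, "y": 0, "z": -1, "wx": 0, "wy": 0, "wz": 0, "jaw": 90},
    {"x": 0, "y": 0, "z": -2, "wx": 0, "wy": 0, "wz": 0, "jaw": 90},
    {"x": 0, "y": 0, "z": -3.5, "wx": 0, "wy": 0, "wz": 0, "jaw": 90},
    {"x": 0, "y": 0, "z": -5.5, "wx": 0, "wy": 0, "wz": 0, "jaw": 90},
    {"x": 0, "y": 0, "z": -8, "wx": 0, "wy": 0, "wz": 0, "jaw": 90},
    {"x": 0, "y": 0, "z": -11, "wx": 0, "wy": 0, "wz": 0, "jaw": 90},
    {"x": 0, "y": 0, "z": -14, "wx": 0, "wy": 0, "wz": 0, "jaw": 90},
    {"x": 0, "y": 0, "z": -16, "wx": 0, "wy": 0, "wz": 0, "jaw": 90},
    {"x": 0, "y": 0, "z": -17, "wx": 0, "wy": 0, "wz": 0, "jaw": 90}
  ]
}}

```text
t: 31.15
tool_pos: [0.5938, 0.0558, 0.2195]
tcp_rot: [2.433, 1.982, 0.005]
ft_force: [0.6, -0.3, -0.6]
gripper_width: 0.0601
```

Run:
```python
from h import *
print(robot.state()['tool_pos'],robot.state()['ft_force'])
s,c=wsnap('w14'); cv2.imwrite('pics/w14b.png',cv2.resize(s['img'][:,:,::-1],None,fx=1.5,fy=1.5))
p=sel(c,.53,.66,-.06,.18,.066,.09); print(len(p),rect(p))
for lo in np.arange(-.045,.16,.02):
    q=p[(p[:,1]>lo)&(p[:,1]<lo+.02)]; xc=.5937+(lo+.01-.0558)*.206; q=q[abs(q[:,0]-xc)<.008]
    if len(q): print(round(lo,3),len(q),np.median(q[:,2]).round(4))
for k in ['bar','board','pliers','tape','riser_a']:
  for o in imaging.outline_of('wrist',k)[:2]:
    q=c[o['region']];q=q[~np.isnan(q[:,0])];q=q[q[:,2]>.003]
    print(k,round(o['confidence'],2),rect(q))
s2=imaging.snapshot('scene'); save(s2,'s14')
cv2.imwrite('pics/s14b.png',cv2.resize(s2['img'][100:300,130:390,::-1],None,fx=3,fy=3,interpolation=cv2.INTER_CUBIC))
```

```text
[0.59384731 0.05578863 0.2194966 ] [ 0.61209127 -0.27357055 -0.57358991]
4496 [593.1  56.1 198.6  49.3  78.1]
-0.045 136 0.0733
-0.025 147 0.0805
-0.005 191 0.0809
0.015 199 0.0809
0.035 211 0.0808
0.055 221 0.081
0.075 229 0.081
0.095 243 0.0809
0.115 256 0.0805
0.135 242 0.0736
bar 0.77 [590.3  40.8 229.7  38.2  77.9]
board 0.78 [589.6  57.2 108.7  97.3 -10.2]
pliers 0.87 [715.   19.7 152.   46.7 -89. ]
tape 0.83 [ 626.4 -133.8   46.5   34.8  -86.9]
riser_a 0.9 [610.  136.4  65.4  28.9 -12. ]
riser_a 0.65 [576.2 -27.1  65.8  37.5 -11.4]
```

View pics/w14b.png

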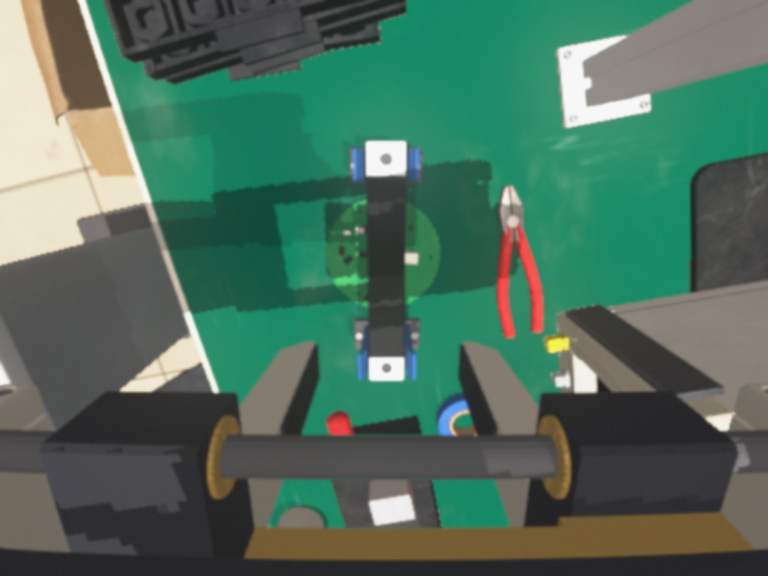

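View pics/s14b.png

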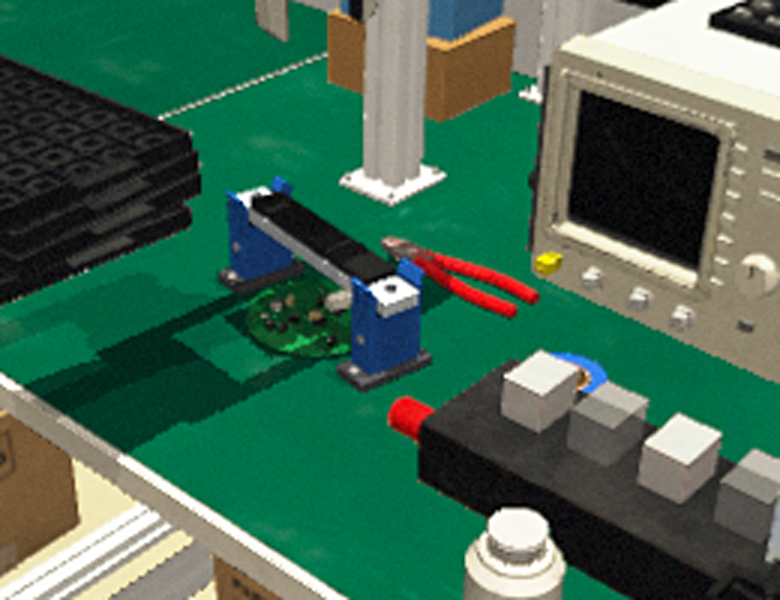

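```bash
python3 -c "
from h import *
print(robot.finish_job())"
```

```text
the job is handed in; nothing more can be done
None
```

The hand rest is set up over the board and I handed the job in at about 31 s of the 64 s allowed. No verdict is reported, so what follows is from my own checks.

**Riser:** it stands opposite the standing riser with the saddles in line to within about half a degree. The board's centre lies about 82 mm from each riser.

**Bar:**
- It sits pad up in both saddles. The pad top measures 80.5–81.0 mm along its whole length, against 80 mm expected, and the wrist camera reads 1–2 mm high.
- Its middle is within about 1 mm of the point midway between the risers. That point is about 4 mm to one side of the board's centre, because the standing riser's saddle line does not pass exactly over the centre.
- The ends reach about 6 mm past each riser.

**Other things:** the board, standing riser and pliers are where they were, within the camera error. The tape was partly hidden at the end and the jar was only seen in pictures, but both look untouched. Neither was touched by the arm.

**Problems along the way:**
- The first close on the bar missed. The fingertips really end about 23 mm short of the reported TCP, so I went about 20 mm lower and gripped it on the second try.
- Because of that same offset, I gripped the riser near the tips of its cheeks rather than on the flat column. The grip read 48 mm instead of 46 mm, but it held without slipping.
- The fixed cameras disagreed with the wrist camera by 2–4 mm, so I went by the wrist camera.

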